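# Set the glued inlays of turned knobs at the activator spray station

## Task

The turquoise inlays of the turned knobs are freshly glued and need activator: stand every knob from the tray upright in a marked circle of the spray board, its inlay facing the nozzle as the circle's red line shows, and turn the nozzle from the black lock mark to the red mark. With all of them so placed, press the white cap fully down and let it spring up. Then stand the knobs upright in the tray again and turn the nozzle back to the lock mark, leaving the glue bottle and tape where they are.

Things in the scene. Friction and masses are not known exactly. Their poses are not given: they have to be found in the camera images.
- knob_a: Turned cabinet knob of pale wood (may be absent), 60 mm high, 90 g, with a turquoise inlay down one side and from the rim to the middle of its top. Foot 48 mm across (lowest 9 mm), waist 25 mm (at 25 mm), head 40 mm across from 38 to 54 mm up: grip the head. Origin: centre of its underside; z up its axis; +x points to the inlay.
- inlay_a (a point): Point just outside the inlay of knob_a: 24 mm out along its +x, 50 mm up.
- knob_b: Turned cabinet knob of mid-brown wood (may be absent), 60 mm high, 90 g, with a turquoise inlay down one side and from the rim to the middle of its top. Foot 48 mm across (lowest 9 mm), waist 25 mm (at 25 mm), head 40 mm across from 38 to 54 mm up: grip the head. Origin: centre of its underside; z up its axis; +x points to the inlay.
- inlay_b (a point): Point just outside the inlay of knob_b: 24 mm out along its +x, 50 mm up.
- knob_c: Turned cabinet knob of dark brown wood (may be absent), 60 mm high, 90 g, with a turquoise inlay down one side and from the rim to the middle of its top. Foot 48 mm across (lowest 9 mm), waist 25 mm (at 25 mm), head 40 mm across from 38 to 54 mm up: grip the head. Origin: centre of its underside; z up its axis; +x points to the inlay.
- inlay_c (a point): Point just outside the inlay of knob_c: 24 mm out along its +x, 50 mm up.
- station: Fixed spray board on rubber feet, top 24 mm above the bench: a white bottle (48 mm) with a dark collar, upright in a wooden clamp, three marked circles, a rim 18 mm high round them, and a clear screen 102 mm high, 65 mm behind the middle circle's centre. Origin: on the bottle's vertical axis at bench height; +x points from the bottle along the board to the middle circle.
- circle_1: White painted circle (53 mm, flat) on the spray board's top, centre 147 mm from the nozzle axis, 31.5 degrees to the right of (clockwise from) the station's +x. Origin: its centre, 24 mm above the bench; +x points level at the nozzle axis, as its short red line does. A knob stands centred in it.
- mark_1 (a point): Point 24 mm from the centre of circle_1 along its +x, at the inner end of the red line: the knob's inlay goes above it.
- circle_2: White painted circle (53 mm, flat) on the spray board's top, centre 147 mm from the nozzle axis, on the station's +x. Origin: its centre, 24 mm above the bench; +x points level at the nozzle axis, as its short red line does. A knob stands centred in it.
- mark_2 (a point): Point 24 mm from the centre of circle_2 along its +x, at the inner end of the red line: the knob's inlay goes above it.
- circle_3: White painted circle (53 mm, flat) on the spray board's top, centre 147 mm from the nozzle axis, 31.5 degrees to the left of the station's +x. Origin: its centre, 24 mm above the bench; +x points level at the nozzle axis, as its short red line does. A knob stands centred in it.
- mark_3 (a point): Point 24 mm from the centre of circle_3 along its +x, at the inner end of the red line: the knob's inlay goes above it.
- nozzle (a joint): Angle of the nozzle collar (rad), counter-clockwise from above. 0: spout over the black lock mark on the neck, at a stop. 1.2: spout over the red mark, pointing along the station's +x at the middle circle; it turns on to a stop at 1.7. Stays where left (friction 0.05 N m). The cap goes down only within about 0.3 of the red mark; elsewhere a bayonet lug stops it.
- spray_cap (a joint): Travel of the sprung white press cap on the collar (m): 0 up, 0.005 fully down; 2 N to start, 7 N fully down; springs up by itself. Straight down.
- collar_grip (a point): On the nozzle axis, 158 mm above the bench, at the height to grip the dark ribbed collar (34 mm across, from 18 mm below this point to 10 mm above it). A spout 9 mm wide sticks out of one side to 30 mm from the axis, so grip across the spout. Below the collar is a 33 mm neck 8 mm high, then the bottle's shoulder.
- spout_tip (a point): Tip of the spout (orange), 30 mm from the nozzle axis: shows which way the nozzle points.
- cap_top (a point): Centre of the top of the white press cap (25 mm across, standing 10 mm above the collar); moves with it.
- tray: Fixed open wooden parts tray, 70 x 236 mm (its y is the long way), 26 mm high, walls and floor 4 mm, grey lining. Origin: centre of its underside. The knobs start in it in a row 76 mm apart, inlays any way round; room for three at -76, 0 and +76 mm along y. Behind it is a sander 150 mm high; a lathe 440 mm high stands to its right (x over 0.51, y below -0.11).
- glue: Small white glue bottle with a pink cap, 25 mm across, 77 mm high, standing left of the spray board; a bystander. Origin: centre of its underside.
- tape: Roll of masking tape lying flat, 104 mm across, 25 mm high, left of the spray board; a bystander. Origin: centre of its underside.

How it is judged:
On the way, in this order (a step that is already met when the one before it is completed fails the run):
1. every knob present stands free and upright in a circle with its inlay toward the nozzle, the nozzle is on the red mark and the cap is up (((horizontal distance between knob_a and circle_1 below 0.012 m and angle between the x axis of knob_a and the x axis of circle_1, either way round below 0.24 rad and horizontal distance between inlay_a and mark_1 below 0.024 m) or (horizontal distance between knob_a and circle_2 below 0.012 m and angle between the x axis of knob_a and the x axis of circle_2, either way round below 0.24 rad and horizontal distance between inlay_a and mark_2 below 0.024 m) or (horizontal distance between knob_a and circle_3 below 0.012 m and angle between the x axis of knob_a and the x axis of circle_3, either way round below 0.24 rad and horizontal distance between inlay_a and mark_3 below 0.024 m)) and z of knob_a in the frame of station between 0.02 and 0.027 m and angle between each of knob_a, knob_b, knob_c's own z axis and vertical below 0.1 rad and contact force between each of knob_a, knob_b, knob_c and the fingers below 0.1 N and ((horizontal distance between knob_b and circle_1 below 0.012 m and angle between the x axis of knob_b and the x axis of circle_1, either way round below 0.24 rad and horizontal distance between inlay_b and mark_1 below 0.024 m) or (horizontal distance between knob_b and circle_2 below 0.012 m and angle between the x axis of knob_b and the x axis of circle_2, either way round below 0.24 rad and horizontal distance between inlay_b and mark_2 below 0.024 m) or (horizontal distance between knob_b and circle_3 below 0.012 m and angle between the x axis of knob_b and the x axis of circle_3, either way round below 0.24 rad and horizontal distance between inlay_b and mark_3 below 0.024 m)) and z of knob_b in the frame of station between 0.02 and 0.027 m and ((horizontal distance between knob_c and circle_1 below 0.012 m and angle between the x axis of knob_c and the x axis of circle_1, either way round below 0.24 rad and horizontal distance between inlay_c and mark_1 below 0.024 m) or (horizontal distance between knob_c and circle_2 below 0.012 m and angle between the x axis of knob_c and the x axis of circle_2, either way round below 0.24 rad and horizontal distance between inlay_c and mark_2 below 0.024 m) or (horizontal distance between knob_c and circle_3 below 0.012 m and angle between the x axis of knob_c and the x axis of circle_3, either way round below 0.24 rad and horizontal distance between inlay_c and mark_3 below 0.024 m)) and z of knob_c in the frame of station between 0.02 and 0.027 m and value of joint nozzle between 0.98 and 1.42 rad and value of joint spray_cap below 0.001 m), for 0.2 s.
2. the cap is pressed fully down while every knob still stands so (((horizontal distance between knob_a and circle_1 below 0.012 m and angle between the x axis of knob_a and the x axis of circle_1, either way round below 0.24 rad and horizontal distance between inlay_a and mark_1 below 0.024 m) or (horizontal distance between knob_a and circle_2 below 0.012 m and angle between the x axis of knob_a and the x axis of circle_2, either way round below 0.24 rad and horizontal distance between inlay_a and mark_2 below 0.024 m) or (horizontal distance between knob_a and circle_3 below 0.012 m and angle between the x axis of knob_a and the x axis of circle_3, either way round below 0.24 rad and horizontal distance between inlay_a and mark_3 below 0.024 m)) and z of knob_a in the frame of station between 0.02 and 0.027 m and angle between each of knob_a, knob_b, knob_c's own z axis and vertical below 0.1 rad and contact force between each of knob_a, knob_b, knob_c and the fingers below 0.1 N and ((horizontal distance between knob_b and circle_1 below 0.012 m and angle between the x axis of knob_b and the x axis of circle_1, either way round below 0.24 rad and horizontal distance between inlay_b and mark_1 below 0.024 m) or (horizontal distance between knob_b and circle_2 below 0.012 m and angle between the x axis of knob_b and the x axis of circle_2, either way round below 0.24 rad and horizontal distance between inlay_b and mark_2 below 0.024 m) or (horizontal distance between knob_b and circle_3 below 0.012 m and angle between the x axis of knob_b and the x axis of circle_3, either way round below 0.24 rad and horizontal distance between inlay_b and mark_3 below 0.024 m)) and z of knob_b in the frame of station between 0.02 and 0.027 m and ((horizontal distance between knob_c and circle_1 below 0.012 m and angle between the x axis of knob_c and the x axis of circle_1, either way round below 0.24 rad and horizontal distance between inlay_c and mark_1 below 0.024 m) or (horizontal distance between knob_c and circle_2 below 0.012 m and angle between the x axis of knob_c and the x axis of circle_2, either way round below 0.24 rad and horizontal distance between inlay_c and mark_2 below 0.024 m) or (horizontal distance between knob_c and circle_3 below 0.012 m and angle between the x axis of knob_c and the x axis of circle_3, either way round below 0.24 rad and horizontal distance between inlay_c and mark_3 below 0.024 m)) and z of knob_c in the frame of station between 0.02 and 0.027 m and value of joint nozzle between 0.98 and 1.42 rad and value of joint spray_cap above 0.004 m), for 0.1 s.
At the end, for the whole second after the job is handed in: Every knob present stands upright (within 6 degrees) on the tray's floor, the nozzle is back within 0.2 rad of the lock mark and the cap is up. At the press each knob stood within 12 mm of a circle's centre, facing the nozzle within 0.24 rad (x of knob_a in the frame of tray between -0.03 and 0.03 m and y of knob_a in the frame of tray between -0.115 and 0.115 m and z of each of knob_a, knob_b, knob_c in the frame of tray below 0.008 m and angle between each of knob_a, knob_b, knob_c's own z axis and vertical below 0.1 rad and x of knob_b in the frame of tray between -0.03 and 0.03 m and y of knob_b in the frame of tray between -0.115 and 0.115 m and x of knob_c in the frame of tray between -0.03 and 0.03 m and y of knob_c in the frame of tray between -0.115 and 0.115 m and value of joint nozzle below 0.2 rad and value of joint spray_cap below 0.001 m); the robot touches nothing.
It fails at once if the glue bottle or the tape is shifted more than 30 mm (distance of any of glue, tape from where it was at the start of the episode above 0.03 m).
Of knob_a, knob_b, knob_c only 2 to 3 are there at a start; the rules pass over those that are not, and their reading is None.
At some moment in a run one of knob_a, knob_b, knob_c may be knocked a few centimetres aside while the robot is not near it.
It also fails if it takes over 210 s, if anything falls off the work surface, if the arm or the gripper's body presses on something with over 40 N, if the wrist force passes 120 N, or if a joint passes its speed limit or range.

## Robot

A 6-joint arm with a two-finger parallel gripper is mounted at the origin on a cart in front of the work surface, level with it; the furniture and walls round the work are solid. World frame = base frame: x ahead of the robot, y to its left, z up, the work surface at z = 0. Lengths are in m, angles in rad, forces in N, time in s.
With the tool pointing down it reaches from about 0.425 to 0.95 m from the base axis. Payload 3.5 kg.
Tool frame: the origin (TCP) lies on the mounting face of the last link; the fingertips stand 173 mm ahead of it and the grasp point (between the pads) lies 155 mm ahead of it; z points along the fingers, x is the direction in which the jaws open and shut, and the axes are right-handed (so a half turn about z gives the same grasp; the last joint's range is limited). The gripper opens to 85 mm and grips with 20 to 120 N. Pads are 22 mm wide; open, the fingers measure 114 mm over their backs; the gripper's body (76 mm by 85 mm) begins 54 mm behind the grasp point. The pads swing forward as they close: fully open they stand 13 mm farther back than shut.
Start: joints at [-1.343, 0.286, 1.577, -0, 1.279, -0.15], TCP at [0.249, -0.627, 0.405] pointing down, gripper open.
Joint ranges: [-2.77, 2.77], [-0.9, 2.22], [0.21, 2.48], [-1.53, 4.67], [0.24, 2.81], [-2.84, 2.84]. Speed limits (rad/s): [2.79, 2.79, 3.14, 3.14, 3.14, 3.14].

## Interface

Orientations are given as a unit quaternion [x, y, z, w].
In Python, from plant import get_state, read_camera, sign_off gives the robot as it stands.
- The arm moves only by the shell command python3 -m jog 'ROWS' [FORCE]. ROWS is JSON, a list of rows, each an object of numbers: "grip": the closure, from 0 (fully open) to 1 (shut); "x", "y", "z": the shift along the tool's x, y, z in mm; "rx", "ry", "rz": the turn, a rotation vector about the tool's x, y, z in degrees. A call has 1 to 8 rows; each row shifts and turns the commanded pose from where the row before left it, along the tool's axes as they then stand; what a row does not reach is not made up. A row lasts 1/12 s, in which the tool goes at most 41.7 mm and 7.16 degrees, less where a joint would pass 70% of its speed; a pose out of reach is approached as far as the arm can. A call with a gripper value outside its range is refused whole. The fingers move at their own pace and stop on an object; FORCE is the grip in N (left out, the last holds). Time passes only in rows, so rows that do not move let the fingers close. It gives the time, the measured TCP pose, the force and the opening at its end, in the units of the state.
- get_state(): the state, without advancing time (a new reading comes with each control period).
- read_camera(name): name is "side" or "top" or "wrist"; returns a dict with "frame" (420x560x3 uint8, red, green, blue), "intrinsics" (3x3 intrinsics, pixels), "R" (3x3) and "t" (3): a world point X has camera coordinates R X + t. Camera axes: x right, y down, z forward; pixel columns grow to the right and rows downward; lengths in m; the calibration is good to about 2 mm. A picture is of the moment at which its call begins. There is no depth.
- sign_off(): hands the job in, once; it reports no verdict.
The state is a dict: "time": time; "qpos": joint angles; "dq": joint speeds; "joint_efforts": joint torques, N m; "eef_pos": TCP position; "tcp_rot": TCP orientation; "contact_force": force on the tool from outside, world axes, zero at the start; "wrist_torque": the same for the moment, N m; "opening": opening from 0.0 (shut) to 1.0 (fully open).
Only numpy, scipy, OpenCV 4.12 (cv2) and the standard library are available. Lean on these libraries where they do the work, as an engineer would, in place of code of your own. Each camera call takes 0.05 s, during which the arm holds its last target.

## Working session

There is one attempt and no reset: what is moved stays moved. The work goes in short steps, Python scripts to look and compute and a shell command to move; the robot and the scene stay as the last step left them, time stands still between calls to the robot, and variables do not carry over. Pictures are saved under pics/ and viewed, and the job is handed in when it is done.

```bash
ls; mkdir -p pics; python3 - <<'E'
from plant import get_state, read_camera
import cv2,numpy as np
s=get_state(); print(s)
for n in ("side","top","wrist"):
    c=read_camera(n); cv2.imwrite(f"pics/{n}0.png",c["frame"][:,:,::-1]); print(n,c["intrinsics"].tolist(),np.round(c["R"],4).tolist(),np.round(c["t"],4).tolist())
E
```

```text
pics
{'time': 0.0, 'qpos': array([-1.34302164e+00,  2.87180532e-01,  1.57817678e+00, -6.90607406e-06,
        1.27857472e+00, -1.50020014e-01]), 'dq': array([ 6.88264237e-05, -1.15854681e-04,  2.44642534e-04,  2.82528392e-04,
       -1.63307286e-03, -8.94976513e-04]), 'joint_efforts': array([-1.45783659e-03, -4.05985272e+01, -2.92626339e+01, -1.65835149e-04,
        5.84127454e-03, -4.54217357e-06]), 'eef_pos': array([ 0.24894576, -0.62714746,  0.4033369 ]), 'tcp_rot': array([ 8.27306341e-01, -5.61749811e-01, -8.60864349e-04, -7.91898738e-04]), 'contact_force': array([-0.28664212, -0.21723665, -0.22529094]), 'wrist_torque': array([-0.01985188, -0.05799507, -0.00690743]), 'opening': 0.9963187172051611}
side [[441.4951915991397, 0.0, 284.68786450575175], [0.0, 441.4951915991397, 211.7957085967745], [0.0, 0.0, 1.0]] [[-0.8591, -0.5113, -0.0247], [-0.1907, 0.3645, -0.9115], [0.475, -0.7783, -0.4106]] [0.5689, 0.1431, 0.8835]
top [[450.0543857253948, 0.0, 279.45161340878485], [0.0, 450.0543857253948, 211.2126731361879], [0.0, 0.0, 1.0]] [[0.0134, -0.9999, 0.0042], [-0.977, -0.014, -0.2127], [0.2128, -0.0013, -0.9771]] [0.2271, 0.5706, 1.1098]
wrist [[310.20318126104456, 0.0, 279.58218181039314], [0.0, 310.20318126104456, 210.5113750335387], [0.0, 0.0, 1.0]] [[0.3689, -0.9295, -0.0019], [-0.8959, -0.3561, 0.2658], [-0.2477, -0.0964, -0.964]] [-0.6738, -0.0344, 0.3798]
```

View pics/side0.png

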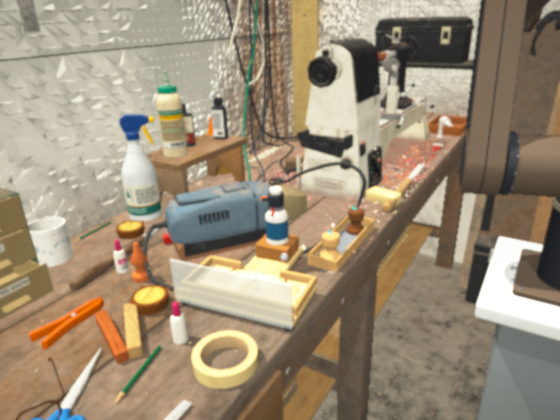

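View pics/top0.png

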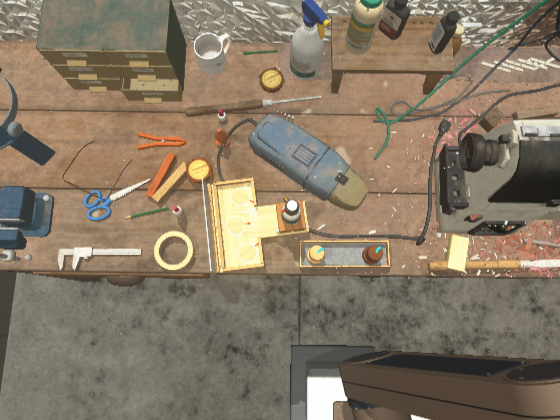

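View pics/wrist0.png

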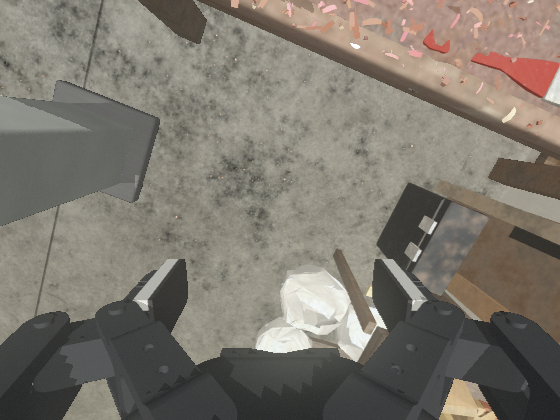

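The tray at top-view (300–388, 241–267) holds two knobs: a pale one at (316,254) and a brown one at (374,254). The station has its bottle at (291,212) and its circles near x=240. Next I'll zoom in.

```bash
cat > h.py <<'E'
import cv2,numpy as np
from plant import get_state, read_camera
from scipy.spatial.transform import Rotation as Rn
def ray(c,u,v):
    R=np.array(c["R"]);t=np.array(c["t"]);K=np.array(c["intrinsics"])
    return -R.T@t, R.T@np.linalg.inv(K)@np.array([u,v,1.])
def onz(c,u,v,z):
    o,d=ray(c,u,v); return o+d*(z-o[2])/d[2]
def proj(c,X):
    p=c["intrinsics"]@(c["R"]@np.array(X)+c["t"]); return p[:2]/p[2]
def tri(obs):
    A=np.zeros((3,3));b=np.zeros(3)
    for c,u,v in obs:
        o,d=ray(c,u,v);d/=np.linalg.norm(d);P=np.eye(3)-np.outer(d,d);A+=P;b+=P@o
    X=np.linalg.solve(A,b); return X,[np.round(proj(c,X)-[u,v],1).tolist() for c,u,v in obs]
def crop(c,name,x0,y0,x1,y1,s=5):
    cv2.imwrite("pics/"+name,cv2.resize(c["frame"][y0:y1,x0:x1,::-1],None,fx=s,fy=s,interpolation=cv2.INTER_CUBIC))
def st():
    s=get_state();M=Rn.from_quat(s["tcp_rot"]).as_matrix()
    g=s["eef_pos"]+M[:,2]*.155
    print("t",round(s["time"],2),"tcp",s["eef_pos"].round(4),"grasp",g.round(4),"x",M[:,0].round(3),"z",M[:,2].round(3),"yaw",np.degrees(np.arctan2(M[1,0],M[0,0])).round(1),"open",round(s["opening"],3),"F",s["contact_force"].round(1),"q",s["qpos"].round(2))
    return s,M
E
python3 - <<'E'
from h import *
c=read_camera("top"); crop(c,"top1.png",205,170,325,275,6); crop(c,"top2.png",290,235,400,275,7)
c=read_camera("side"); crop(c,"side1.png",160,170,380,330,3)
E
```

```text
(no output)
```

View pics/top1.png

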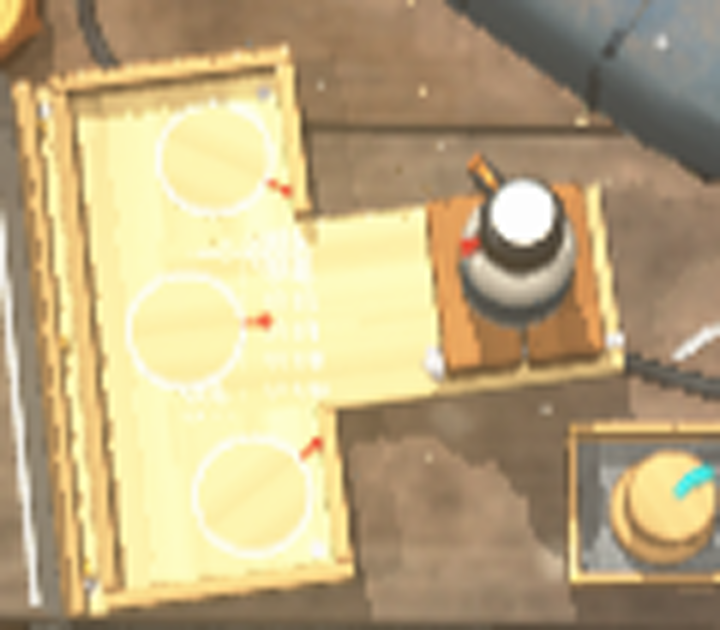

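View pics/top2.png

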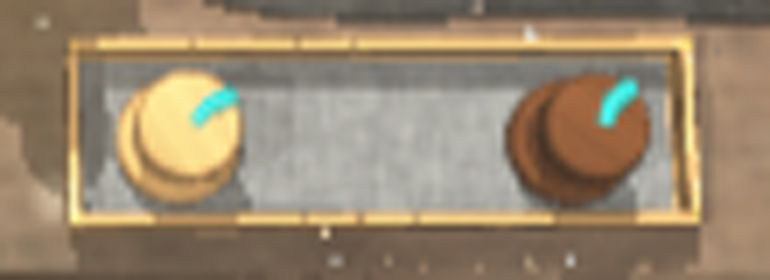

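View pics/side1.png

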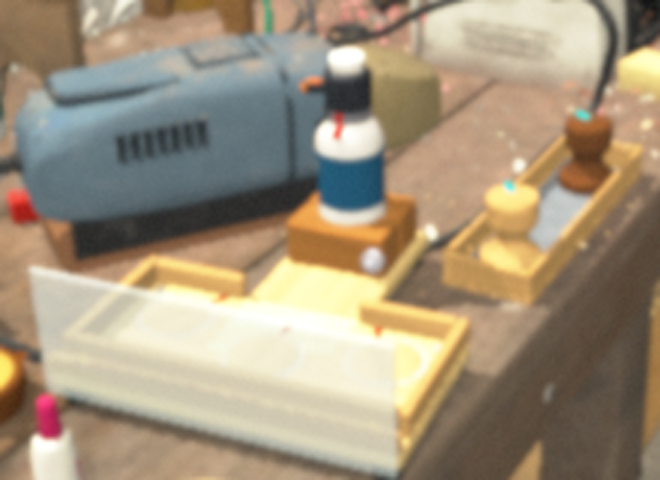

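```bash
python3 - <<'E'
from h import *
c=read_camera("top"); s=read_camera("side")
o=lambda x,y,x0,y0,k:(x0+(x+.5)/k-.5,y0+(y+.5)/k-.5)
P={}
for n,q in dict(c1=(215,160),c2=(185,330),c3=(253,495)).items():
    P[n]=onz(c,*o(*q,205,170,6),.024); print(n,P[n].round(4))
cap=onz(c,*o(525,211,205,170,6),.178); print("cap",cap.round(4))
# fit nozzle: known geometry
N0=cap
import scipy.optimize as so
th=np.radians([-31.5,0,31.5])
def f(p):
    r=[]
    for n,t in zip(("c1","c2","c3"),th):
        r+=list(np.array([p[0]+.147*np.cos(p[2]+t),p[1]+.147*np.sin(p[2]+t)])-P[n][:2])
    r+=list(np.array(p[:2])-cap[:2]); return r
r=so.least_squares(f,[*cap[:2],1.6]);print("nozzle",r.x.round(4),"deg",np.degrees(r.x[2]).round(2),"res mm",(1e3*np.array(r.fun)).round(1))
for t in th:
    print("circle fit",[round(r.x[0]+.147*np.cos(r.x[2]+t),4),round(r.x[1]+.147*np.sin(r.x[2]+t),4)],"facing deg",np.degrees(r.x[2]+t+np.pi).round(1))
# knobs by top face (z=.064 in tray)
hsv=cv2.cvtColor(c["frame"],cv2.COLOR_RGB2HSV)
m=cv2.inRange(hsv,(80,100,120),(100,255,255));m[:235]=0;m[275:]=0
k,l,stt,ce=cv2.connectedComponentsWithStats(m)
for i in range(1,k):
    if stt[i,4]>3: print("inlay",stt[i].tolist(),ce[i].round(1),onz(c,*ce[i],.064).round(4))
print("spouttip",onz(c,*o(475,160,205,170,6),.158).round(4))
for n,q in dict(a=(188,123),c=(598,128)).items():
    print(n,onz(c,*o(*q,290,235,7),.064).round(4))
for n,q in dict(a_in=(195,122),a_rim=(235,96),c_in=(607,123),c_rim=(635,88)).items():
    print(n,onz(c,*o(*q,290,235,7),.062).round(4))
for n,q in dict(tl=(70,40),bl=(72,225),tr=(692,40),br=(698,222)).items():
    print(n,onz(c,*o(*q,290,235,7),.026).round(4))
E
```

```text
c1 [0.6153 0.341  0.024 ]
c2 [0.5372 0.3518 0.024 ]
c3 [0.4641 0.3195 0.024 ]
cap [0.5578 0.2057 0.178 ]
nozzle [0.5576 0.2061 1.7124] deg 98.11 res mm [ 0.7  0.  -0.4 -0.2 -0.2 -0.2 -0.2  0.4]
circle fit [np.float64(0.616), np.float64(0.341)] facing deg 246.6
circle fit [np.float64(0.5369), np.float64(0.3516)] facing deg 278.1
circle fit [np.float64(0.4639), np.float64(0.3193)] facing deg 309.6
inlay [318, 247, 6, 6, 16] [320.4 249.4] [0.4687 0.1294 0.064 ]
inlay [376, 246, 5, 7, 19] [377.7 249. ] [ 0.4717 -0.017   0.064 ]
spouttip [0.5831 0.2253 0.158 ]
a [0.4615 0.1394 0.064 ]
c [ 0.4617 -0.0097  0.064 ]
a_in [0.4621 0.1367 0.062 ]
a_rim [0.4718 0.1221 0.062 ]
c_in [ 0.4638 -0.0134  0.062 ]
c_rim [ 0.4768 -0.0241  0.062 ]
tl [0.4971 0.1807 0.026 ]
bl [0.4274 0.1797 0.026 ]
tr [ 0.5004 -0.0545  0.026 ]
br [ 0.4318 -0.0541  0.026 ]
```

```bash
cat >> h.py <<'E'
def plan(gx,gy,gz,psi,rowmm=33):
    """print total tool-axis shift (mm) from now to grasp point target, and turn"""
    s,M=st(); g=s["eef_pos"]+M[:,2]*.155
    d=M.T@(np.array([gx,gy,gz])-g)*1e3
    cur=np.degrees(np.arctan2(M[1,0],M[0,0])); rz=-((psi-cur+180)%360-180)
    print("shift tool mm",d.round(1),"norm",np.linalg.norm(d).round(1),"rz deg",round(rz,1),"(shift in present axes)")
    # tilt correction
    zz=M[:,2]; print("tilt rx,ry deg", (np.degrees(M.T@np.cross(zz,[0,0,-1]))).round(2))
E
R='{"x":-25.4,"y":-20.9}'
python3 -m jog '[{"x":-25.4,"y":-20.9},{"x":-25.4,"y":-20.9},{"x":-25.4,"y":-20.9},{"x":-25.4,"y":-20.9},{"x":-25.4,"y":-20.9},{"x":-25.4,"y":-20.9},{"x":-25.4,"y":-20.9},{"x":-25.4,"y":-20.9}]'
python3 -c "
from h import *
plan(.45,.0,.25,-60.7)"
```

```text
t 0.35 tcp [ 0.249  -0.6273  0.4044] grasp [ 0.249  -0.6272  0.2494] x [ 0.369 -0.929 -0.001] z [-0.     0.001 -1.   ] yaw -68.4 open 0.999 F [-0.7 -0.3  0. ] q [-1.34  0.29  1.58  0.    1.28 -0.15]
shift tool mm [-5.089e+02 -4.182e+02 -3.000e-01] norm 658.7 rz deg -7.7 (shift in present axes)
tilt rx,ry deg [-0.01  0.03 -0.  ]$[0]: bad value
```

```bash
python3 -m jog '[{"grip":0,"x":-25,"y":-21,"z":0,"rx":0,"ry":0,"rz":0}]'; python3 -m jog '[{"x":-25,"y":-21}]';python3 -m jog '[{"grip":0,"x":-25,"y":-21}]';python3 -m jog --help
```

```text
time: 0.43
eef_pos: [0.2575, -0.5992, 0.4041]
tcp_rot: [0.826, -0.563, 0.0, 0.001]
contact_force: [-0.1, 2.1, 1.0]
opening: 0.999$[0]: bad value
$[0]: bad value
invalid input: not JSON, or not a number
```

```bash
python3 -m jog '[{"grip":0,"x":-29,"y":-24,"z":0,"rx":0,"ry":0,"rz":0},{"grip":0,"x":-29,"y":-24,"z":0,"rx":0,"ry":0,"rz":0},{"grip":0,"x":-29,"y":-24,"z":0,"rx":0,"ry":0,"rz":0},{"grip":0,"x":-29,"y":-24,"z":0,"rx":0,"ry":0,"rz":0},{"grip":0,"x":-29,"y":-24,"z":0,"rx":0,"ry":0,"rz":0},{"grip":0,"x":-29,"y":-24,"z":0,"rx":0,"ry":0,"rz":0},{"grip":0,"x":-29,"y":-24,"z":0,"rx":0,"ry":0,"rz":0},{"grip":0,"x":-29,"y":-24,"z":0,"rx":0,"ry":0,"rz":0}]'
python3 -m jog '[{"grip":0,"x":-29,"y":-24,"z":0,"rx":0,"ry":0,"rz":0},{"grip":0,"x":-29,"y":-24,"z":0,"rx":0,"ry":0,"rz":0},{"grip":0,"x":-29,"y":-24,"z":0,"rx":0,"ry":0,"rz":0},{"grip":0,"x":-29,"y":-24,"z":0,"rx":0,"ry":0,"rz":0},{"grip":0,"x":-29,"y":-24,"z":0,"rx":0,"ry":0,"rz":0},{"grip":0,"x":-29,"y":-24,"z":0,"rx":0,"ry":0,"rz":0},{"grip":0,"x":-29,"y":-24,"z":0,"rx":0,"ry":0,"rz":0},{"grip":0,"x":-29,"y":-24,"z":0,"rx":0,"ry":0,"rz":0}]'
python3 -m jog '[{"grip":0,"x":0,"y":0,"z":0,"rx":0,"ry":0,"rz":0},{"grip":0,"x":0,"y":0,"z":0,"rx":0,"ry":0,"rz":0}]' >/dev/null
python3 -c "
from h import *
plan(.5576,.2061,.25,-60.7)
c=read_camera('wrist'); cv2.imwrite('pics/w1.png',c['frame'][:,:,::-1]); s=get_state(); M=Rn.from_quat(s['tcp_rot']).as_matrix(); C=-c['R'].T@c['t']; print('cam in tool',(M.T@(C-s['eef_pos'])).round(3), 'axis', (M.T@c['R'].T).round(3).tolist())"
```

```text
time: 1.1
eef_pos: [0.3523, -0.3081, 0.4049]
tcp_rot: [0.827, -0.562, 0.0, 0.0]
contact_force: [0.0, -0.3, -0.3]
opening: 0.998
time: 1.77
eef_pos: [0.4451, -0.0215, 0.4052]
tcp_rot: [0.827, -0.562, 0.001, -0.0]
contact_force: [-0.2, -0.2, -1.1]
opening: 1.001
t 1.93 tcp [ 0.4452 -0.0216  0.4049] grasp [ 0.4452 -0.0217  0.2499] x [ 0.373 -0.928  0.   ] z [ 0. -0. -1.] yaw -68.1 open 1.002 F [-0.3 -0.4  0. ] q [-0.28 -0.24  2.11 -0.    1.27  0.91]
shift tool mm [-169.4 -189.3   -0.2] norm 254.0 rz deg -7.4 (shift in present axes)
tilt rx,ry deg [-0.   -0.03  0.  ]
cam in tool [-0.001 -0.068  0.029] axis [[1.0, 0.002, 0.001], [-0.002, 0.964, 0.266], [-0.0, -0.266, 0.964]]
```

View pics/w1.png

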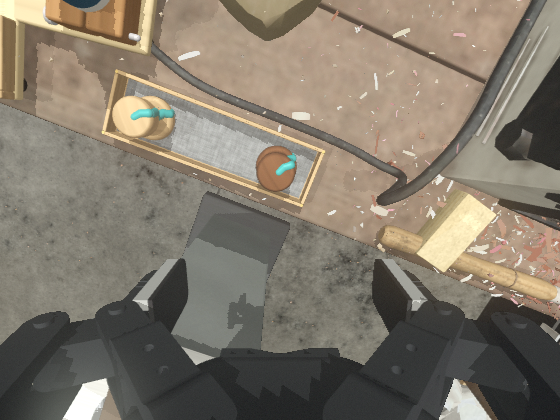

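The wrist view shows the tray, with the pale knob near (140,117) and the dark knob near (277,169). Both inlays are visible. I'll zoom in to measure them.

```bash
python3 -c "
from h import *
c=read_camera('wrist'); f=c['frame'];
a=cv2.resize(f[75:155,95:195,::-1],None,fx=7,fy=7,interpolation=cv2.INTER_CUBIC)
b=cv2.resize(f[130:210,235:335,::-1],None,fx=7,fy=7,interpolation=cv2.INTER_CUBIC)
cv2.imwrite('pics/w1a.png',a);cv2.imwrite('pics/w1c.png',b)"
```

```text
(no output)
```

View pics/w1a.png

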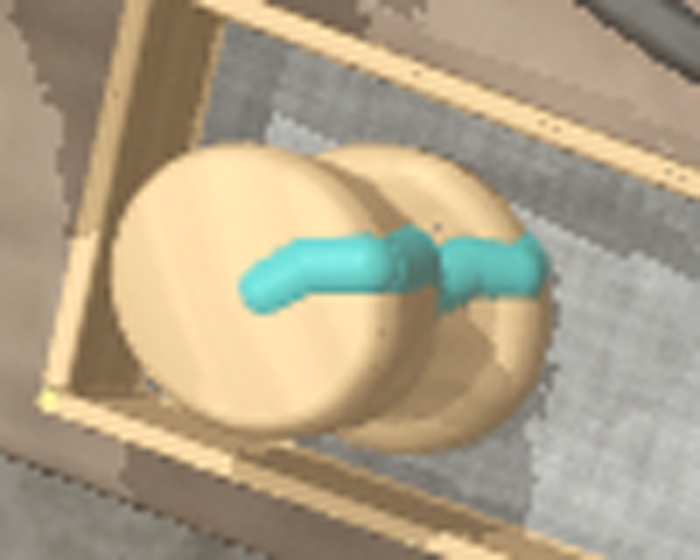

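View pics/w1c.png

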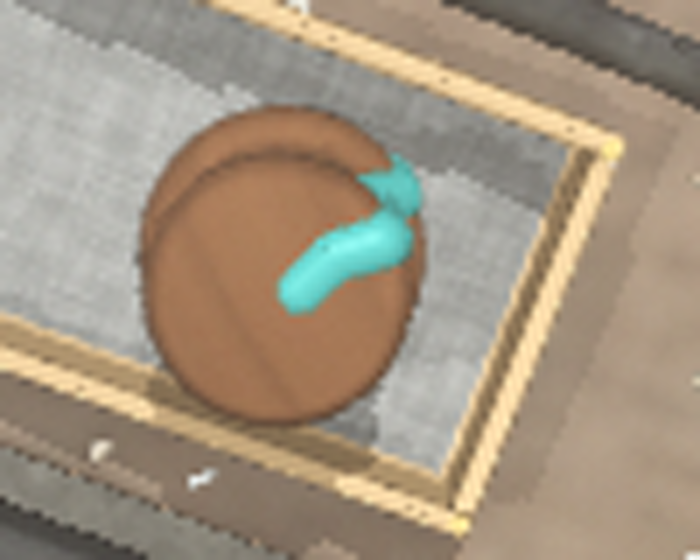

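```bash
python3 -c "
from h import *
c=read_camera('wrist')
o=lambda x,y,x0,y0,k=7:(x0+(x+.5)/k-.5,y0+(y+.5)/k-.5)
for n,x0,y0,top,foot,head in (('a',95,75,(262,288),(545,265),(380,265)),('c',235,130,(297,290),(415,185),(400,235))):
    T=onz(c,*o(*top,x0,y0),.064);F=onz(c,*o(*foot,x0,y0),.010);H=onz(c,*o(*head,x0,y0),.060)
    for q,nm in ((F,'foot'),(H,'head')):
        d=(q-T)[:2]; print(n,nm,T.round(4),q.round(4),'r',np.linalg.norm(d).round(4),'ang',np.degrees(np.arctan2(d[1],d[0])).round(1))
for n,x0,y0,q in (('a head centre',95,75,(255,288)),('c',235,130,(283,290))): print(n,onz(c,*o(*q,x0,y0),.060).round(4))
s=read_camera('side'); t=read_camera('top')
"
```

```text
a foot [0.4634 0.1361 0.064 ] [0.4759 0.1181 0.01  ] r 0.0219 ang -55.2
a head [0.4634 0.1361 0.064 ] [0.4719 0.1234 0.06  ] r 0.0152 ang -56.4
c foot [ 0.4653 -0.0128  0.064 ] [ 0.4815 -0.0271  0.01  ] r 0.0216 ang -41.5
c head [ 0.4653 -0.0128  0.064 ] [ 0.4777 -0.0239  0.06  ] r 0.0166 ang -41.9
a head centre [0.4625 0.1387 0.06  ]
c [ 0.464  -0.0111  0.06  ]
```

```bash
python3 -m jog '[{"grip":0,"x":-21.2,"y":-23.7,"z":0,"rx":0,"ry":0,"rz":-0.92},{"grip":0,"x":-21.2,"y":-23.7,"z":0,"rx":0,"ry":0,"rz":0},{"grip":0,"x":-21.2,"y":-23.7,"z":0,"rx":0,"ry":0,"rz":0},{"grip":0,"x":-21.2,"y":-23.7,"z":0,"rx":0,"ry":0,"rz":0},{"grip":0,"x":-21.2,"y":-23.7,"z":0,"rx":0,"ry":0,"rz":0},{"grip":0,"x":-21.2,"y":-23.7,"z":0,"rx":0,"ry":0,"rz":0},{"grip":0,"x":-21.2,"y":-23.7,"z":0,"rx":0,"ry":0,"rz":-3},{"grip":0,"x":0,"y":0,"z":0,"rx":0,"ry":0,"rz":-3.5}]'
python3 -m jog '[{"grip":0,"x":0,"y":0,"z":0,"rx":0,"ry":0,"rz":0},{"grip":0,"x":0,"y":0,"z":0,"rx":0,"ry":0,"rz":0}]' >/dev/null
python3 -c "
from h import *
plan(.5576,.2061,.16,-60.7)
c=read_camera('wrist'); cv2.imwrite('pics/w2.png',c['frame'][:,:,::-1])
c=read_camera('top')
print(proj(c,[.585,.156,.15]),proj(c,[.53,.256,.15])); crop(c,'t2.png',220,150,370,260,5)"
```

```text
time: 2.85
eef_pos: [0.5435, 0.179, 0.4046]
tcp_rot: [0.863, -0.506, -0.0, -0.001]
contact_force: [-0.7, -0.7, 0.6]
opening: 1.003
t 3.02 tcp [0.5421 0.176  0.4044] grasp [0.5419 0.1759 0.2494] x [ 0.483 -0.875 -0.   ] z [-0.001 -0.    -1.   ] yaw -61.1 open 0.997 F [ 0.3 -0.3 -0.1] q [ 0.14  0.06  1.84 -0.    1.25  1.2 ]
shift tool mm [-18.9 -28.4  89.3] norm 95.6 rz deg -0.4 (shift in present axes)
tilt rx,ry deg [0.05 0.   0.  ]
[312.3810946  196.69645904] [270.59953625 218.4325717 ]
```

View pics/w2.png

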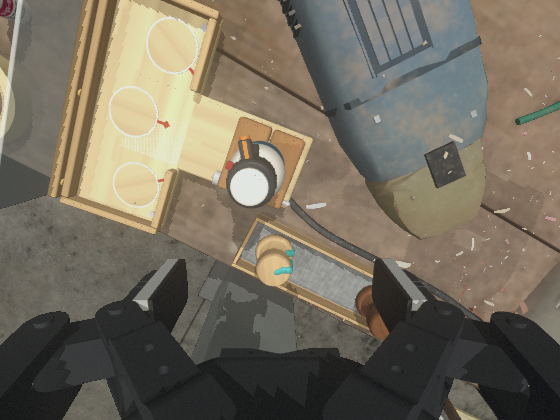

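View pics/t2.png

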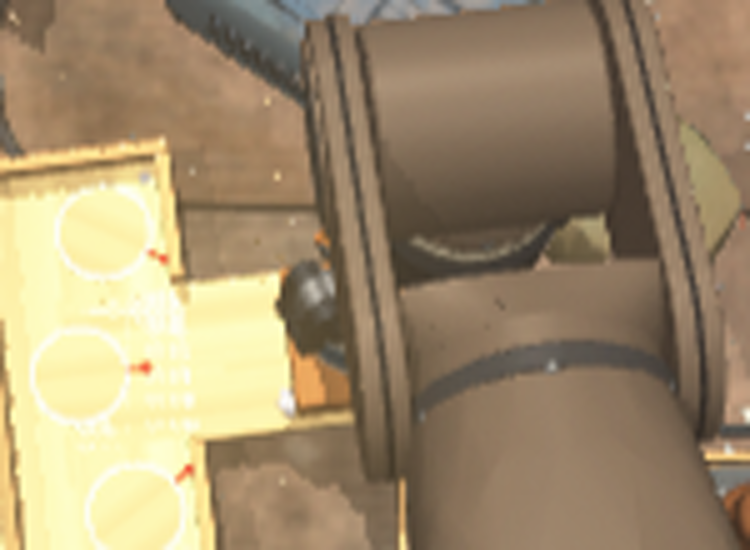

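```bash
python3 -c "
from h import *
c=read_camera('wrist')
print(onz(c,249,186,.178), onz(c,247,141,.16))
a=read_camera('top')
"
python3 -m jog '[{"grip":0.35,"x":-9.5,"y":-14.2,"z":0,"rx":0,"ry":0,"rz":0},{"grip":0.35,"x":-9.4,"y":-14.2,"z":0,"rx":0,"ry":0,"rz":-0.4},{"grip":0.35,"x":0,"y":0,"z":0,"rx":0,"ry":0,"rz":0},{"grip":0.35,"x":0,"y":0,"z":0,"rx":0,"ry":0,"rz":0},{"grip":0.35,"x":0,"y":0,"z":0,"rx":0,"ry":0,"rz":0}]'
python3 -c "
from h import *
plan(.5576,.2061,.16,-60.7)
c=read_camera('wrist'); cv2.imwrite('pics/w3.png',c['frame'][:,:,::-1])"
```

```text
[0.55815126 0.20737292 0.178     ] [0.58108985 0.22269666 0.16      ]
time: 3.63
eef_pos: [0.5572, 0.2067, 0.4047]
tcp_rot: [0.863, -0.504, -0.0, 0.0]
contact_force: [-0.7, 1.2, -0.0]
opening: 0.653
t 3.63 tcp [0.5572 0.2067 0.4047] grasp [0.5571 0.2066 0.2497] x [ 0.491 -0.871  0.   ] z [-0. -0. -1.] yaw -60.6 open 0.653 F [-0.7  1.2 -0. ] q [ 0.18  0.11  1.78 -0.    1.25  1.24]
shift tool mm [ 0.6 -0.2 89.7] norm 89.7 rz deg 0.1 (shift in present axes)
tilt rx,ry deg [ 0.03 -0.01 -0.  ]
```

View pics/w3.png

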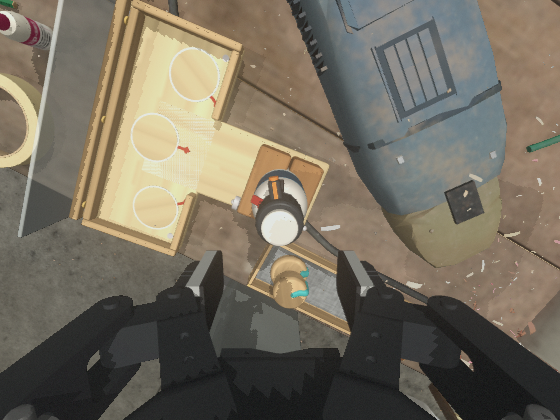

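```bash
python3 -m jog '[{"grip":0.35,"x":0,"y":0,"z":23,"rx":0,"ry":0,"rz":0},{"grip":0.35,"x":0,"y":0,"z":23,"rx":0,"ry":0,"rz":0},{"grip":0.35,"x":0,"y":0,"z":23,"rx":0,"ry":0,"rz":0},{"grip":0.35,"x":0,"y":0,"z":20,"rx":0,"ry":0,"rz":0},{"grip":0.35,"x":0,"y":0,"z":0,"rx":0,"ry":0,"rz":0},{"grip":0.35,"x":0,"y":0,"z":0,"rx":0,"ry":0,"rz":0}]'
python3 -m jog '[{"grip":1,"x":0,"y":0,"z":0,"rx":0,"ry":0,"rz":0},{"grip":1,"x":0,"y":0,"z":0,"rx":0,"ry":0,"rz":0},{"grip":1,"x":0,"y":0,"z":0,"rx":0,"ry":0,"rz":0},{"grip":1,"x":0,"y":0,"z":0,"rx":0,"ry":0,"rz":0},{"grip":1,"x":0,"y":0,"z":0,"rx":0,"ry":0,"rz":0},{"grip":1,"x":0,"y":0,"z":0,"rx":0,"ry":0,"rz":0}]' 40
python3 -c "
from h import *
plan(.5576,.2061,.16,8.1)"
```

```text
time: 4.18
eef_pos: [0.5569, 0.2067, 0.3147]
tcp_rot: [0.863, -0.504, -0.001, 0.001]
contact_force: [0.3, -0.5, 0.6]
opening: 0.65
time: 4.68
eef_pos: [0.558, 0.2075, 0.3182]
tcp_rot: [0.864, -0.504, 0.001, -0.001]
contact_force: [-2.3, 0.6, 6.1]
opening: 0.378
t 4.68 tcp [0.558  0.2075 0.3182] grasp [0.5585 0.2076 0.1632] x [ 0.492 -0.871  0.001] z [ 0.003  0.001 -1.   ] yaw -60.5 open 0.378 F [-2.3  0.6  6.1] q [0.19 0.2  1.85 0.   1.09 1.24]
shift tool mm [0.9 1.5 3.2] norm 3.7 rz deg -68.6 (shift in present axes)
tilt rx,ry deg [-0.18 -0.05  0.  ]
```

```bash
python3 -m jog '[{"grip":1,"x":0,"y":0,"z":-3,"rx":0,"ry":0,"rz":-5},{"grip":1,"x":0,"y":0,"z":0,"rx":0,"ry":0,"rz":-7},{"grip":1,"x":0,"y":0,"z":0,"rx":0,"ry":0,"rz":-7},{"grip":1,"x":0,"y":0,"z":0,"rx":0,"ry":0,"rz":-7},{"grip":1,"x":0,"y":0,"z":0,"rx":0,"ry":0,"rz":-7},{"grip":1,"x":0,"y":0,"z":0,"rx":0,"ry":0,"rz":-7},{"grip":1,"x":0,"y":0,"z":0,"rx":0,"ry":0,"rz":-7},{"grip":1,"x":0,"y":0,"z":0,"rx":0,"ry":0,"rz":-7}]'
python3 -m jog '[{"grip":1,"x":0,"y":0,"z":0,"rx":0,"ry":0,"rz":-7},{"grip":1,"x":0,"y":0,"z":0,"rx":0,"ry":0,"rz":-7},{"grip":1,"x":0,"y":0,"z":0,"rx":0,"ry":0,"rz":-1},{"grip":1,"x":0,"y":0,"z":0,"rx":0,"ry":0,"rz":0}]'
python3 -c "
from h import *
plan(.5576,.2061,.16,8.1)
c=read_camera('side'); crop(c,'s4.png',160,150,380,310,3)"
```

```text
time: 5.35
eef_pos: [0.5574, 0.2078, 0.3183]
tcp_rot: [0.999, -0.054, 0.0, -0.001]
contact_force: [0.9, 3.4, -3.2]
opening: 0.381
time: 5.68
eef_pos: [0.5572, 0.2079, 0.3183]
tcp_rot: [0.997, 0.073, 0.0, -0.001]
contact_force: [0.9, 3.6, -2.6]
opening: 0.38
t 5.68 tcp [0.5572 0.2079 0.3183] grasp [0.5572 0.2082 0.1633] x [0.989 0.145 0.   ] z [ 0.     0.002 -1.   ] yaw 8.3 open 0.38 F [ 0.9  3.6 -2.6] q [0.19 0.2  1.85 0.   1.09 0.04]
shift tool mm [0.1 2.1 3.3] norm 4.0 rz deg 0.2 (shift in present axes)
tilt rx,ry deg [-0.1  -0.03  0.  ]
```

View pics/s4.png

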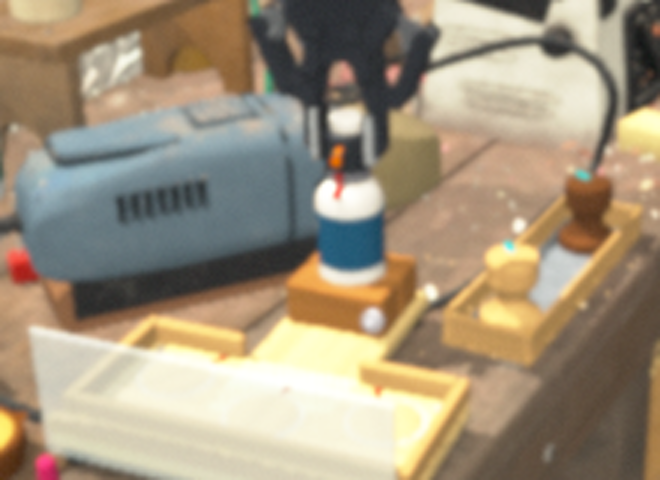

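```bash
python3 -m jog '[{"grip":0.35,"x":0,"y":0,"z":0,"rx":0,"ry":0,"rz":0},{"grip":0.35,"x":0,"y":0,"z":0,"rx":0,"ry":0,"rz":0},{"grip":0.35,"x":0,"y":0,"z":0,"rx":0,"ry":0,"rz":0},{"grip":0.35,"x":0,"y":0,"z":-10,"rx":0,"ry":0,"rz":0},{"grip":0.35,"x":0,"y":0,"z":-25,"rx":0,"ry":0,"rz":0},{"grip":0.35,"x":0,"y":0,"z":-25,"rx":0,"ry":0,"rz":0},{"grip":0.35,"x":0,"y":0,"z":-25,"rx":0,"ry":0,"rz":0},{"grip":0.3,"x":0,"y":0,"z":0,"rx":0,"ry":0,"rz":0}]'
python3 -c "
from h import *
plan(.4645,-.012,.12,8.3)"
```

```text
time: 6.4
eef_pos: [0.5586, 0.2073, 0.4119]
tcp_rot: [0.997, 0.074, 0.006, -0.0]
contact_force: [0.5, 0.7, 1.7]
opening: 0.701
t 6.4 tcp [0.5586 0.2073 0.4119] grasp [0.5606 0.2076 0.2569] x [0.989 0.147 0.013] z [ 0.012  0.002 -1.   ] yaw 8.4 open 0.701 F [0.5 0.7 1.7] q [ 0.19  0.11  1.77 -0.    1.25  0.04]
shift tool mm [-129.   203.1  135.3] norm 276.0 rz deg 0.1 (shift in present axes)
tilt rx,ry deg [ 0.01 -0.72  0.  ]
```

```bash
python3 -m jog '[{"grip":0.3,"x":-15.9,"y":25.4,"z":0,"rx":0,"ry":0,"rz":0},{"grip":0.3,"x":-15.9,"y":25.4,"z":0,"rx":0,"ry":0,"rz":0},{"grip":0.3,"x":-15.9,"y":25.4,"z":0,"rx":0,"ry":0,"rz":0},{"grip":0.3,"x":-15.9,"y":25.4,"z":0,"rx":0,"ry":0,"rz":0},{"grip":0.3,"x":-15.9,"y":25.4,"z":0,"rx":0,"ry":0,"rz":0},{"grip":0.3,"x":-15.9,"y":25.4,"z":0,"rx":0,"ry":0,"rz":0},{"grip":0.3,"x":-15.9,"y":25.4,"z":0,"rx":0,"ry":0,"rz":0},{"grip":0.3,"x":-15.9,"y":25.4,"z":0,"rx":0,"ry":0,"rz":0}]'
python3 -m jog '[{"grip":0.3,"x":0,"y":0,"z":35,"rx":0,"ry":0,"rz":0},{"grip":0.3,"x":0,"y":0,"z":35,"rx":0,"ry":0,"rz":0},{"grip":0.3,"x":0,"y":0,"z":35,"rx":0,"ry":0,"rz":0},{"grip":0.3,"x":0,"y":0,"z":0,"rx":0,"ry":0,"rz":0},{"grip":0.3,"x":0,"y":0,"z":0,"rx":0,"ry":0,"rz":0},{"grip":0.3,"x":0,"y":0,"z":0,"rx":0,"ry":0,"rz":0}]'
python3 -c "
from h import *
plan(.4645,-.012,.05,8.3)
c=read_camera('wrist'); cv2.imwrite('pics/w5.png',c['frame'][:,:,::-1])
c=read_camera('top'); crop(c,'t5.png',205,150,405,280,4)
c=read_camera('side'); crop(c,'s5.png',160,150,380,310,3)"
```

```text
time: 7.07
eef_pos: [0.4606, -0.0136, 0.4042]
tcp_rot: [0.997, 0.074, 0.0, 0.0]
contact_force: [0.4, -0.1, 0.6]
opening: 0.699
time: 7.57
eef_pos: [0.4624, -0.0126, 0.3008]
tcp_rot: [0.997, 0.074, 0.001, 0.001]
contact_force: [-0.6, -0.2, 0.4]
opening: 0.698
t 7.57 tcp [ 0.4624 -0.0126  0.3008] grasp [ 0.4628 -0.0127  0.1458] x [0.989 0.147 0.003] z [ 0.003 -0.001 -1.   ] yaw 8.5 open 0.698 F [-0.6 -0.2  0.4] q [-0.25 -0.08  2.17 -0.    1.04 -0.39]
shift tool mm [ 1.6 -0.6 95.8] norm 95.8 rz deg 0.2 (shift in present axes)
tilt rx,ry deg [ 0.07 -0.14  0.  ]
```

View pics/w5.png

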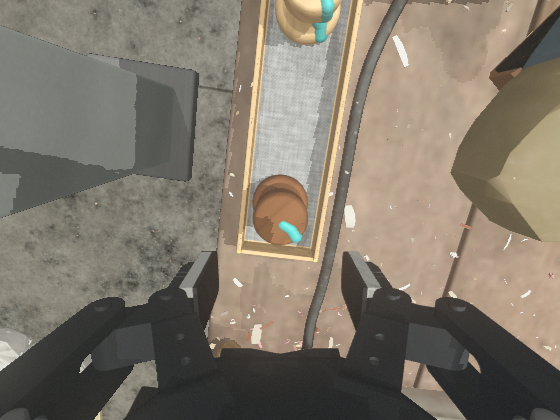

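View pics/t5.png

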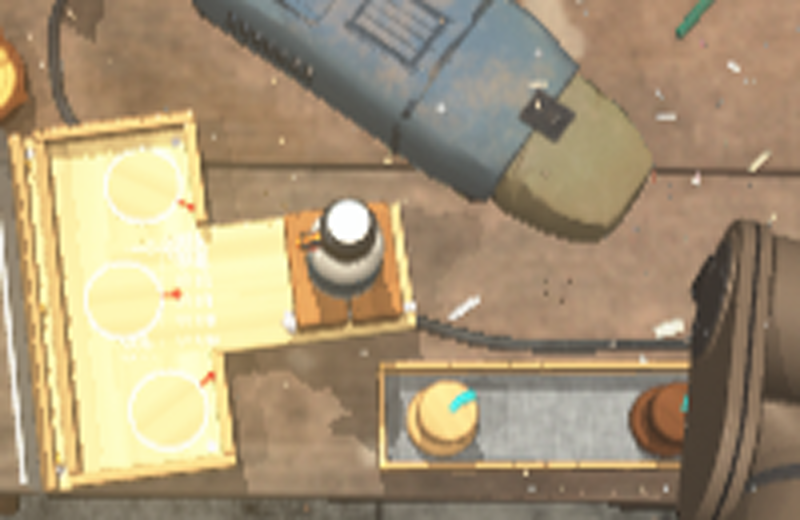

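View pics/s5.png

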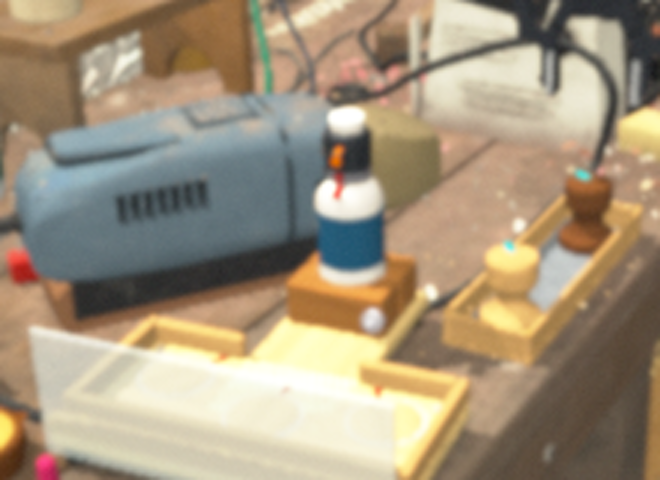

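The nozzle spout is now over the red mark. In the wrist view the dark knob's head centre is near (280,214), and its inlay runs from (284,226) to (297,238).

```bash
python3 -c "
from h import *
c=read_camera('wrist'); crop(c,'w5z.png',240,165,320,260,6)"
```

```text
(no output)
```

View pics/w5z.png

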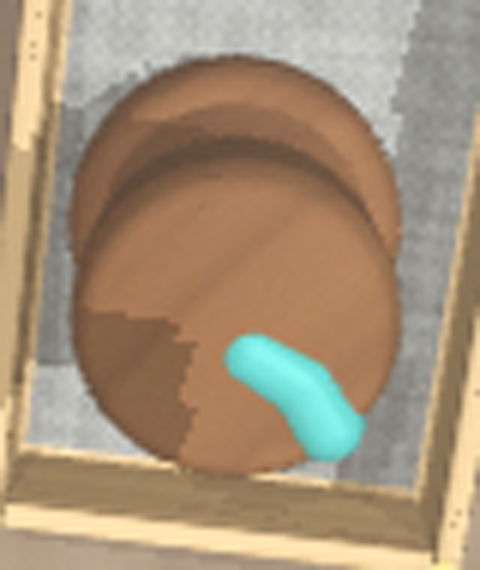

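```bash
python3 -c "
from h import *
c=read_camera('wrist')
o=lambda x,y:(240+(x+.5)/6-.5,165+(y+.5)/6-.5)
T=onz(c,*o(245,355),.064); print('T',T)
for z in (.045,.05,.055,.06):
    H=onz(c,*o(340,445),z); d=(H-np.array([.4645,-.012,0]))[:2]; print(z,H.round(4),np.linalg.norm(d).round(4),np.degrees(np.arctan2(d[1],d[0])).round(1))
print('head',onz(c,*o(236,315),.053))
print(onz(c,*o(236,215),.01),'foot')
"
```

```text
T [ 0.46433329 -0.01201833  0.064     ]
0.045 [ 0.4794 -0.0284  0.045 ] 0.0222 -47.8
0.05 [ 0.4788 -0.0266  0.05  ] 0.0204 -45.6
0.055 [ 0.4782 -0.0248  0.055 ] 0.0187 -42.9
0.06 [ 0.4776 -0.0229  0.06  ] 0.0171 -39.8
head [ 0.46307637 -0.01060287  0.053     ]
[ 0.46283498 -0.00845636  0.01      ] foot
```

```bash
python3 -m jog '[{"grip":0.3,"x":1.3,"y":-0.8,"z":25,"rx":0,"ry":0,"rz":0},{"grip":0.3,"x":0,"y":0,"z":25,"rx":0,"ry":0,"rz":0},{"grip":0.3,"x":0,"y":0,"z":25,"rx":0,"ry":0,"rz":0},{"grip":0.3,"x":0,"y":0,"z":21,"rx":0,"ry":0,"rz":0},{"grip":0.3,"x":0,"y":0,"z":0,"rx":0,"ry":0,"rz":0},{"grip":0.3,"x":0,"y":0,"z":0,"rx":0,"ry":0,"rz":0}]'
python3 -m jog '[{"grip":1,"x":0,"y":0,"z":0,"rx":0,"ry":0,"rz":0},{"grip":1,"x":0,"y":0,"z":0,"rx":0,"ry":0,"rz":0},{"grip":1,"x":0,"y":0,"z":0,"rx":0,"ry":0,"rz":0},{"grip":1,"x":0,"y":0,"z":0,"rx":0,"ry":0,"rz":0},{"grip":1,"x":0,"y":0,"z":0,"rx":0,"ry":0,"rz":0},{"grip":1,"x":0,"y":0,"z":0,"rx":0,"ry":0,"rz":0}]' 40
python3 -c "
from h import *
plan(.4645,-.012,.05,8.3)
c=read_camera('wrist'); crop(c,'w6.png',180,200,380,400,3)"
```

```text
time: 8.32
eef_pos: [0.4626, -0.0113, 0.2026]
tcp_rot: [0.997, 0.074, -0.001, -0.0]
contact_force: [0.5, 0.2, -0.4]
opening: 0.7
time: 8.82
eef_pos: [0.4637, -0.0117, 0.2049]
tcp_rot: [0.997, 0.074, 0.002, 0.001]
contact_force: [-1.4, -0.0, 6.4]
opening: 0.448
t 8.82 tcp [ 0.4637 -0.0117  0.2049] grasp [ 0.4642 -0.0118  0.0499] x [0.989 0.147 0.003] z [ 0.003 -0.001 -1.   ] yaw 8.5 open 0.448 F [-1.4 -0.   6.4] q [-0.24  0.1   2.21 -0.    0.83 -0.39]
shift tool mm [ 0.2  0.2 -0.1] norm 0.3 rz deg 0.2 (shift in present axes)
tilt rx,ry deg [ 0.08 -0.19 -0.  ]
```

View pics/w6.png

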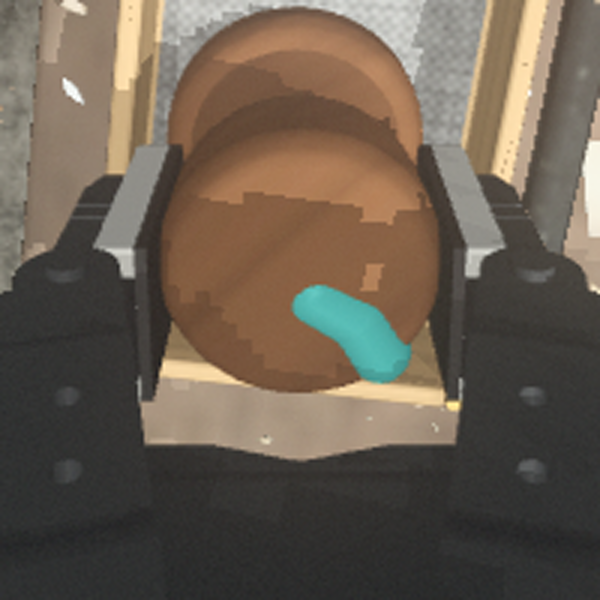

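```bash
python3 -m jog '[{"grip":1,"x":0,"y":0,"z":-20,"rx":0,"ry":0,"rz":0},{"grip":1,"x":0,"y":0,"z":-30,"rx":0,"ry":0,"rz":0},{"grip":1,"x":0,"y":0,"z":-30,"rx":0,"ry":0,"rz":0},{"grip":1,"x":0,"y":0,"z":-30,"rx":0,"ry":0,"rz":3.7},{"grip":1,"x":0,"y":0,"z":0,"rx":0,"ry":0,"rz":3.7},{"grip":1,"x":0,"y":0,"z":0,"rx":0,"ry":0,"rz":0},{"grip":1,"x":0,"y":0,"z":0,"rx":0,"ry":0,"rz":0}]'
python3 -c "
from h import *
plan(.4639,.3193,.16,1.1)"
```

```text
time: 9.45
eef_pos: [0.4624, -0.0113, 0.3129]
tcp_rot: [1.0, 0.01, 0.0, 0.0]
contact_force: [0.1, 0.5, -1.4]
opening: 0.448
t 9.45 tcp [ 0.4624 -0.0113  0.3129] grasp [ 0.4624 -0.0113  0.1579] x [1.    0.02  0.001] z [ 0.001 -0.    -1.   ] yaw 1.2 open 0.448 F [ 0.1  0.5 -1.4] q [-0.24 -0.09  2.16  0.    1.07 -0.26]
shift tool mm [   8.2 -330.5   -2.1] norm 330.6 rz deg 0.1 (shift in present axes)
tilt rx,ry deg [ 0.01 -0.03  0.  ]
```

```bash
python3 -m jog '[{"grip":1,"x":0.7,"y":-30,"z":0,"rx":0,"ry":0,"rz":0},{"grip":1,"x":0.7,"y":-30,"z":0,"rx":0,"ry":0,"rz":0},{"grip":1,"x":0.7,"y":-30,"z":0,"rx":0,"ry":0,"rz":0},{"grip":1,"x":0.7,"y":-30,"z":0,"rx":0,"ry":0,"rz":0},{"grip":1,"x":0.7,"y":-30,"z":0,"rx":0,"ry":0,"rz":0},{"grip":1,"x":0.7,"y":-30,"z":0,"rx":0,"ry":0,"rz":0},{"grip":1,"x":0.7,"y":-30,"z":0,"rx":0,"ry":0,"rz":0},{"grip":1,"x":0.7,"y":-30,"z":0,"rx":0,"ry":0,"rz":0}]'
python3 -m jog '[{"grip":1,"x":0.8,"y":-30,"z":0,"rx":0,"ry":0,"rz":0},{"grip":1,"x":0.8,"y":-30,"z":0,"rx":0,"ry":0,"rz":0},{"grip":1,"x":0.8,"y":-30,"z":0,"rx":0,"ry":0,"rz":0},{"grip":1,"x":0,"y":0,"z":0,"rx":0,"ry":0,"rz":0},{"grip":1,"x":0,"y":0,"z":0,"rx":0,"ry":0,"rz":0},{"grip":1,"x":0,"y":0,"z":25,"rx":0,"ry":0,"rz":0},{"grip":1,"x":0,"y":0,"z":25,"rx":0,"ry":0,"rz":0},{"grip":1,"x":0,"y":0,"z":20,"rx":0,"ry":0,"rz":0}]'
python3 -m jog '[{"grip":1,"x":0,"y":0,"z":0,"rx":0,"ry":0,"rz":0},{"grip":1,"x":0,"y":0,"z":0,"rx":0,"ry":0,"rz":0},{"grip":1,"x":0,"y":0,"z":0,"rx":0,"ry":0,"rz":0}]'
python3 -c "
from h import *
plan(.4639,.3193,.07,1.1)
c=read_camera('wrist'); cv2.imwrite('pics/w7.png',c['frame'][:,:,::-1])
c=read_camera('top'); crop(c,'t7.png',205,150,405,280,4)"
```

```text
time: 10.12
eef_pos: [0.4629, 0.23, 0.3108]
tcp_rot: [1.0, 0.01, -0.002, 0.0]
contact_force: [0.4, 0.2, -0.9]
opening: 0.446
time: 10.78
eef_pos: [0.4638, 0.3174, 0.2402]
tcp_rot: [1.0, 0.009, -0.001, 0.001]
contact_force: [0.8, -0.5, -1.3]
opening: 0.445
time: 11.03
eef_pos: [0.465, 0.3182, 0.2434]
tcp_rot: [1.0, 0.009, 0.0, -0.0]
contact_force: [-0.1, 0.1, -1.6]
opening: 0.446
t 11.03 tcp [0.465  0.3182 0.2434] grasp [0.4651 0.3182 0.0884] x [1.    0.018 0.001] z [ 0.001  0.    -1.   ] yaw 1.0 open 0.446 F [-0.1  0.1 -1.6] q [ 0.42  0.23  1.96 -0.    0.94  0.4 ]
shift tool mm [-1.2 -1.1 18.4] norm 18.5 rz deg -0.1 (shift in present axes)
tilt rx,ry deg [-0.01 -0.04  0.  ]
```

View pics/w7.png

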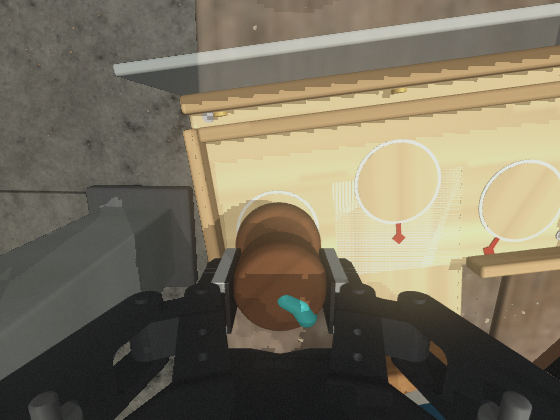

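```bash
python3 -m jog '[{"grip":1,"x":-1.1,"y":-1.1,"z":6,"rx":0,"ry":0,"rz":0},{"grip":1,"x":0,"y":0,"z":6,"rx":0,"ry":0,"rz":0},{"grip":1,"x":0,"y":0,"z":5,"rx":0,"ry":0,"rz":0},{"grip":1,"x":0,"y":0,"z":2,"rx":0,"ry":0,"rz":0},{"grip":1,"x":0,"y":0,"z":0,"rx":0,"ry":0,"rz":0},{"grip":1,"x":0,"y":0,"z":0,"rx":0,"ry":0,"rz":0}]'
python3 -c "
from h import *
plan(.4639,.3193,.07,1.1)"
```

```text
time: 11.63
eef_pos: [0.4636, 0.3202, 0.225]
tcp_rot: [1.0, 0.009, -0.0, -0.0]
contact_force: [-2.9, -2.7, 7.3]
opening: 0.444
t 11.63 tcp [0.4636 0.3202 0.225 ] grasp [0.4635 0.3202 0.07  ] x [ 1.     0.019 -0.001] z [-0.001  0.    -1.   ] yaw 1.1 open 0.444 F [-2.9 -2.7  7.3] q [0.42 0.26 1.97 0.   0.91 0.41]
shift tool mm [ 0.4  0.9 -0. ] norm 1.0 rz deg -0.0 (shift in present axes)
tilt rx,ry deg [-0.    0.04  0.  ]
```

Touched down with about 7 N of contact force. I'll release and retreat.

```bash
python3 -m jog '[{"grip":0.45,"x":0,"y":0,"z":0,"rx":0,"ry":0,"rz":0},{"grip":0.35,"x":0,"y":0,"z":0,"rx":0,"ry":0,"rz":0},{"grip":0.3,"x":0,"y":0,"z":0,"rx":0,"ry":0,"rz":0},{"grip":0.3,"x":0,"y":0,"z":0,"rx":0,"ry":0,"rz":0},{"grip":0.3,"x":0,"y":0,"z":-10,"rx":0,"ry":0,"rz":0},{"grip":0.3,"x":0,"y":0,"z":-25,"rx":0,"ry":0,"rz":0},{"grip":0.3,"x":0,"y":0,"z":-25,"rx":0,"ry":0,"rz":0},{"grip":0.3,"x":0,"y":0,"z":-25,"rx":0,"ry":0,"rz":0}]'
python3 -m jog '[{"grip":0.3,"x":0,"y":0,"z":0,"rx":0,"ry":0,"rz":0},{"grip":0.3,"x":0,"y":0,"z":0,"rx":0,"ry":0,"rz":0}]'
python3 -c "
from h import *
plan(.463,.138,.13,1.1)
c=read_camera('wrist'); cv2.imwrite('pics/w8.png',c['frame'][:,:,::-1]);crop(c,'w8z.png',200,150,360,290,5)
"
```

```text
time: 12.3
eef_pos: [0.4633, 0.3197, 0.3099]
tcp_rot: [1.0, 0.009, -0.0, 0.0]
contact_force: [0.8, -0.6, -0.1]
opening: 0.696
time: 12.47
eef_pos: [0.464, 0.32, 0.3113]
tcp_rot: [1.0, 0.009, 0.002, -0.001]
contact_force: [-0.0, 1.0, 0.1]
opening: 0.702
t 12.47 tcp [0.464  0.32   0.3113] grasp [0.4647 0.3203 0.1563] x [1.    0.019 0.004] z [ 0.004  0.002 -1.   ] yaw 1.1 open 0.702 F [-0.   1.   0.1] q [ 0.42  0.14  1.93 -0.    1.07  0.41]
shift tool mm [ -5.2 182.3  25.9] norm 184.2 rz deg -0.0 (shift in present axes)
tilt rx,ry deg [-0.11 -0.26 -0.  ]
```

View pics/w8z.png

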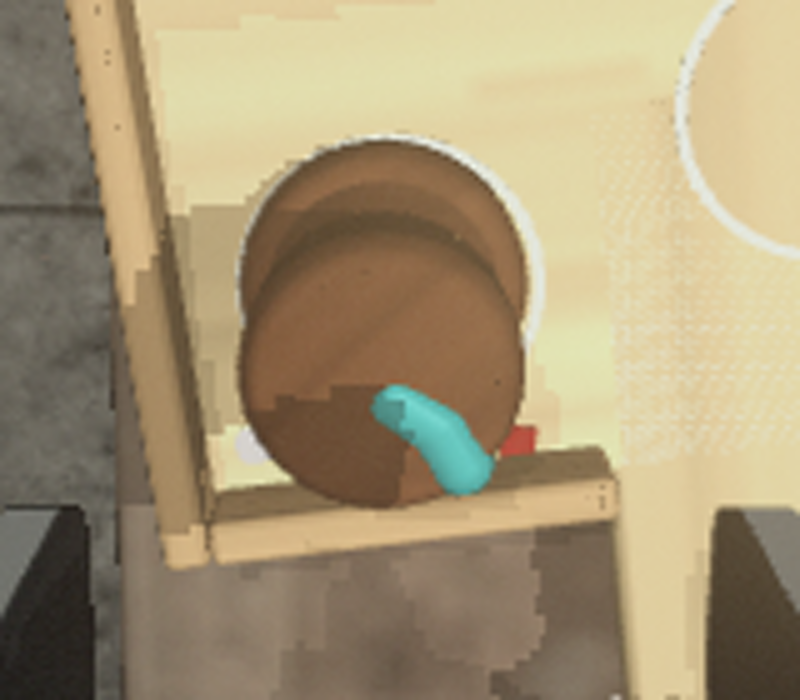

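```bash
python3 -c "
from h import *
c=read_camera('wrist')
o=lambda x,y:(200+(x+.5)/5-.5,150+(y+.5)/5-.5)
T=onz(c,*o(388,405),.084); print('T',T.round(4),'dcircle',(T[:2]-[.4639,.3193]).round(4))
for z in (.07,.075):
    H=onz(c,*o(477,488),z); 
    for C in (T[:2],[.463,.3195]):
        d=H[:2]-C; print(z,H.round(4),np.linalg.norm(d).round(4),np.degrees(np.arctan2(d[1],d[0])).round(1))
r=onz(c,*o(518,440),.024);print('red',r)
# outline of foot vs circle
print('foot left/right',onz(c,*o(240,275),.0285),onz(c,*o(527,275),.0285)); print('circle right',onz(c,*o(545,275),.024), 'c2 left',onz(c,*o(677,105),.024))
"
```

```text
T [0.4624 0.3195 0.084 ] dcircle [-0.0015  0.0002]
0.07 [0.4755 0.3021 0.07  ] 0.0217 -52.9
0.07 [0.4755 0.3021 0.07  ] 0.0214 -54.3
0.075 [0.4752 0.3041 0.075 ] 0.02 -50.1
0.075 [0.4752 0.3041 0.075 ] 0.0196 -51.5
red [0.4852488  0.29259696 0.024     ]
foot left/right [0.43720361 0.3227331  0.0285    ] [0.48521505 0.32361916 0.0285    ]
circle right [0.48868594 0.32253485 0.024     ] c2 left [0.50925063 0.35192723 0.024     ]
```

```bash
python3 -m jog '[{"grip":0.3,"x":-0.6,"y":26,"z":0,"rx":0,"ry":0,"rz":0},{"grip":0.3,"x":-0.6,"y":26,"z":0,"rx":0,"ry":0,"rz":0},{"grip":0.3,"x":-0.6,"y":26,"z":0,"rx":0,"ry":0,"rz":0},{"grip":0.3,"x":-0.6,"y":26,"z":0,"rx":0,"ry":0,"rz":0},{"grip":0.3,"x":-0.6,"y":26,"z":0,"rx":0,"ry":0,"rz":0},{"grip":0.3,"x":-0.6,"y":26,"z":0,"rx":0,"ry":0,"rz":0},{"grip":0.3,"x":-0.6,"y":26,"z":0,"rx":0,"ry":0,"rz":0},{"grip":0.3,"x":0,"y":0,"z":0,"rx":0,"ry":0,"rz":0}]'
python3 -m jog '[{"grip":0.3,"x":0,"y":0,"z":0,"rx":0,"ry":0,"rz":0},{"grip":0.3,"x":0,"y":0,"z":0,"rx":0,"ry":0,"rz":0}]' >/dev/null
python3 -c "
from h import *
plan(.463,.138,.05,1.1)
c=read_camera('wrist'); cv2.imwrite('pics/w9.png',c['frame'][:,:,::-1]);crop(c,'w9z.png',200,150,360,290,5)
c=read_camera('top'); crop(c,'t9.png',205,150,405,280,4)"
```

```text
time: 13.23
eef_pos: [0.462, 0.1348, 0.3067]
tcp_rot: [1.0, 0.008, -0.002, 0.001]
contact_force: [0.0, 0.1, 0.1]
opening: 0.704
t 13.4 tcp [0.4623 0.1378 0.3076] grasp [0.462  0.1379 0.1526] x [ 1.     0.018 -0.002] z [-0.002  0.    -1.   ] yaw 1.0 open 0.7 F [0.3 0.4 0.4] q [ 0.08 -0.04  2.12  0.    1.06  0.06]
shift tool mm [ 1.300e+00 -1.000e-01  1.026e+02] norm 102.6 rz deg -0.1 (shift in present axes)
tilt rx,ry deg [-0.02  0.13 -0.  ]
```

View pics/w9z.png

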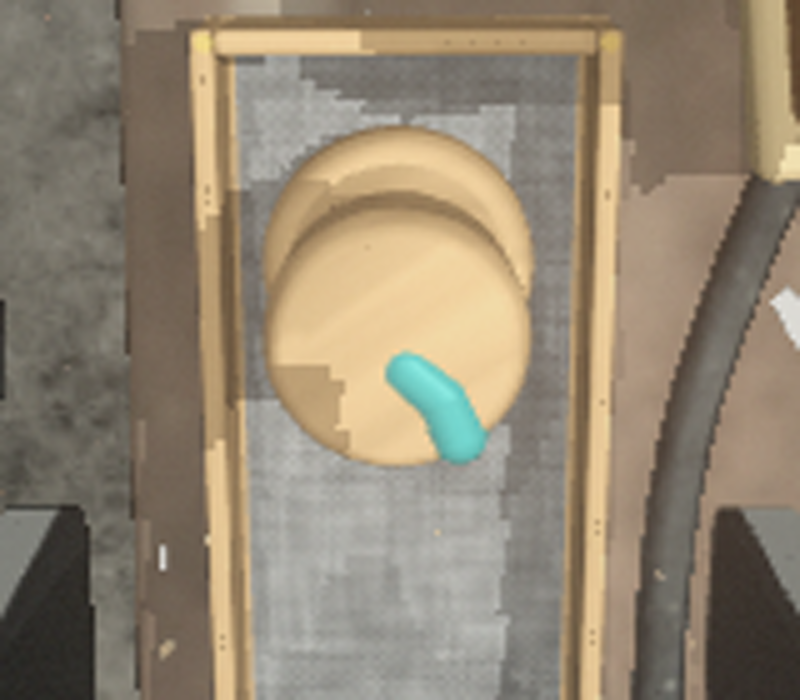

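View pics/t9.png

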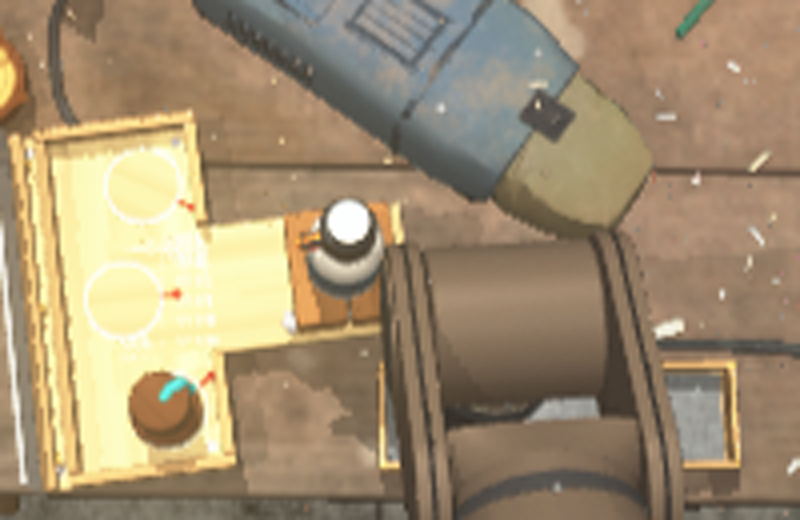

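```bash
python3 -c "
from h import *
c=read_camera('wrist')
o=lambda x,y:(200+(x+.5)/5-.5,150+(y+.5)/5-.5)
T=onz(c,*o(402,372),.064); print('T',T.round(4))
for z in (.05,.055):
    H=onz(c,*o(470,460),z); d=H[:2]-T[:2]; print(z,H.round(4),np.linalg.norm(d).round(4),np.degrees(np.arctan2(d[1],d[0])).round(1))
"
python3 -m jog '[{"grip":0.3,"x":1,"y":0,"z":27,"rx":0,"ry":0,"rz":0},{"grip":0.3,"x":0,"y":0,"z":27,"rx":0,"ry":0,"rz":0},{"grip":0.3,"x":0,"y":0,"z":27,"rx":0,"ry":0,"rz":0},{"grip":0.3,"x":0,"y":0,"z":21,"rx":0,"ry":0,"rz":0},{"grip":0.3,"x":0,"y":0,"z":0,"rx":0,"ry":0,"rz":0},{"grip":0.3,"x":0,"y":0,"z":0,"rx":0,"ry":0,"rz":0}]'
python3 -m jog '[{"grip":1,"x":0,"y":0,"z":0,"rx":0,"ry":0,"rz":0},{"grip":1,"x":0,"y":0,"z":0,"rx":0,"ry":0,"rz":0},{"grip":1,"x":0,"y":0,"z":0,"rx":0,"ry":0,"rz":0},{"grip":1,"x":0,"y":0,"z":0,"rx":0,"ry":0,"rz":0},{"grip":1,"x":0,"y":0,"z":0,"rx":0,"ry":0,"rz":0},{"grip":1,"x":0,"y":0,"z":0,"rx":0,"ry":0,"rz":0}]' 40
python3 -c "
from h import *
plan(.616,.341,.22,1.1)
c=read_camera('wrist'); crop(c,'w10.png',180,200,380,400,3)"
```

```text
T [0.4628 0.1367 0.064 ]
0.05 [0.4738 0.1178 0.05  ] 0.0219 -59.6
0.055 [0.4736 0.1198 0.055 ] 0.0201 -57.4
time: 14.05
eef_pos: [0.4631, 0.1384, 0.2057]
tcp_rot: [1.0, 0.01, -0.002, 0.0]
contact_force: [-0.2, -0.4, -0.2]
opening: 0.701
time: 14.55
eef_pos: [0.4645, 0.1379, 0.2086]
tcp_rot: [1.0, 0.009, 0.002, -0.0]
contact_force: [-1.1, 1.3, 6.0]
opening: 0.443
t 14.55 tcp [0.4645 0.1379 0.2086] grasp [0.465  0.138  0.0536] x [1.    0.018 0.003] z [ 0.003  0.001 -1.   ] yaw 1.1 open 0.443 F [-1.1  1.3  6. ] q [0.08 0.13 2.16 0.   0.84 0.06]
shift tool mm [ 155.3 -200.2 -165.8] norm 302.8 rz deg -0.0 (shift in present axes)
tilt rx,ry deg [-0.03 -0.19 -0.  ]
```

View pics/w10.png

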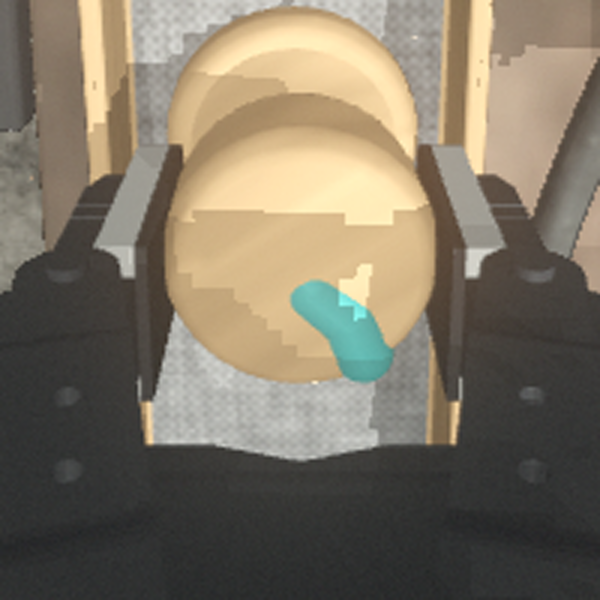

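```bash
python3 -m jog '[{"grip":1,"x":0,"y":0,"z":-20,"rx":0,"ry":0,"rz":0},{"grip":1,"x":0,"y":0,"z":-30,"rx":0,"ry":0,"rz":0},{"grip":1,"x":0,"y":0,"z":-30,"rx":0,"ry":0,"rz":0},{"grip":1,"x":0,"y":0,"z":-30,"rx":0,"ry":0,"rz":0},{"grip":1,"x":0,"y":0,"z":-30,"rx":0,"ry":0,"rz":0},{"grip":1,"x":0,"y":0,"z":-30,"rx":0,"ry":0,"rz":0},{"grip":1,"x":0,"y":0,"z":-30,"rx":0,"ry":0,"rz":0},{"grip":1,"x":0,"y":0,"z":0,"rx":0,"ry":0,"rz":0}]'
python3 -m jog '[{"grip":1,"x":19.2,"y":-25,"z":0,"rx":0,"ry":0,"rz":0},{"grip":1,"x":19.2,"y":-25,"z":0,"rx":0,"ry":0,"rz":0},{"grip":1,"x":19.2,"y":-25,"z":0,"rx":0,"ry":0,"rz":0},{"grip":1,"x":19.2,"y":-25,"z":0,"rx":0,"ry":0,"rz":0},{"grip":1,"x":19.2,"y":-25,"z":0,"rx":0,"ry":0,"rz":0},{"grip":1,"x":19.2,"y":-25,"z":0,"rx":0,"ry":0,"rz":0},{"grip":1,"x":19.2,"y":-25,"z":0,"rx":0,"ry":0,"rz":0},{"grip":1,"x":19.2,"y":-25,"z":0,"rx":0,"ry":0,"rz":0}]'
python3 -m jog '[{"grip":1,"x":0,"y":0,"z":0,"rx":0,"ry":0,"rz":7},{"grip":1,"x":0,"y":0,"z":0,"rx":0,"ry":0,"rz":7},{"grip":1,"x":0,"y":0,"z":0,"rx":0,"ry":0,"rz":7},{"grip":1,"x":0,"y":0,"z":0,"rx":0,"ry":0,"rz":7},{"grip":1,"x":0,"y":0,"z":0,"rx":0,"ry":0,"rz":7},{"grip":1,"x":0,"y":0,"z":0,"rx":0,"ry":0,"rz":7},{"grip":1,"x":0,"y":0,"z":0,"rx":0,"ry":0,"rz":7},{"grip":1,"x":0,"y":0,"z":0,"rx":0,"ry":0,"rz":7}]'
python3 -m jog '[{"grip":1,"x":0,"y":0,"z":0,"rx":0,"ry":0,"rz":0},{"grip":1,"x":0,"y":0,"z":0,"rx":0,"ry":0,"rz":0}]' >/dev/null
python3 -c "
from h import *
plan(.616,.341,.0736,-55)
c=read_camera('wrist'); cv2.imwrite('pics/w11.png',c['frame'][:,:,::-1])"
```

```text
time: 15.27
eef_pos: [0.4647, 0.1378, 0.4144]
tcp_rot: [1.0, 0.009, 0.007, -0.0]
contact_force: [0.8, -0.4, 0.9]
opening: 0.447
time: 15.93
eef_pos: [0.6141, 0.3418, 0.4055]
tcp_rot: [1.0, 0.009, -0.001, 0.0]
contact_force: [0.0, -0.8, -0.1]
opening: 0.448
time: 16.6
eef_pos: [0.6133, 0.3404, 0.4055]
tcp_rot: [0.886, -0.464, -0.0, 0.001]
contact_force: [0.5, -0.8, -0.4]
opening: 0.446
t 16.77 tcp [0.6134 0.3404 0.4058] grasp [0.6132 0.3404 0.2508] x [ 0.577 -0.817 -0.   ] z [-0.001 -0.    -1.   ] yaw -54.8 open 0.446 F [ 1.1  0.9 -0.6] q [ 0.36  0.34  1.5  -0.    1.3   1.32]
shift tool mm [  1.1  -2.8 177.2] norm 177.3 rz deg 0.2 (shift in present axes)
tilt rx,ry deg [ 0.06  0.01 -0.  ]
```

View pics/w11.png

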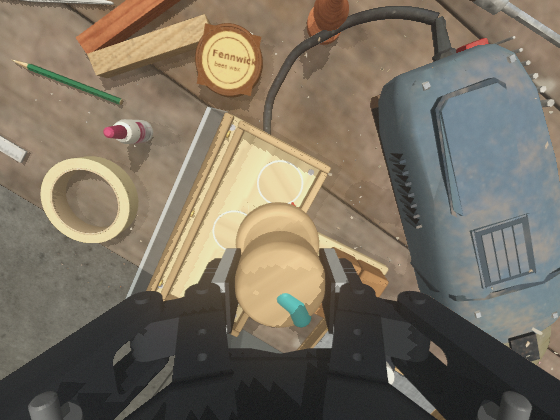

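```bash
python3 -c "
from h import *
c=read_camera('top'); s=read_camera('side')
for p in ([.642,.304,.15],[.642,.304,.08],[.65,.30,.15]): print((proj(c,p)-[205,150])*4)
"
python3 -m jog '[{"grip":1,"x":1,"y":-2.8,"z":30,"rx":0,"ry":0,"rz":0},{"grip":1,"x":0,"y":0,"z":30,"rx":0,"ry":0,"rz":0},{"grip":1,"x":0,"y":0,"z":20,"rx":0,"ry":0,"rz":0},{"grip":1,"x":0,"y":0,"z":0,"rx":0,"ry":0,"rz":0},{"grip":1,"x":0,"y":0,"z":0,"rx":0,"ry":0,"rz":0}]'
python3 -c "
from h import *
c=read_camera('wrist'); cv2.imwrite('pics/w12.png',c['frame'][:,:,::-1])
plan(.616,.341,.0736,-55)
c=read_camera('top'); crop(c,'t12.png',205,100,405,280,4)"
```

```text
[187.03989963  92.8335435 ]
[193.07038693 124.69002347]
[193.925949    80.38286667]
time: 17.33
eef_pos: [0.616, 0.3412, 0.3251]
tcp_rot: [0.887, -0.461, -0.001, 0.001]
contact_force: [-0.7, 0.9, -0.7]
opening: 0.445
t 17.38 tcp [0.6166 0.3415 0.3275] grasp [0.6167 0.3415 0.1725] x [ 0.575 -0.818  0.   ] z [ 0.001  0.    -1.   ] yaw -54.9 open 0.445 F [-0.6  0.9  0.5] q [0.36 0.41 1.56 0.   1.17 1.32]
shift tool mm [-0.   1.  98.9] norm 98.9 rz deg 0.1 (shift in present axes)
tilt rx,ry deg [-0.04 -0.01  0.  ]
```

View pics/w12.png

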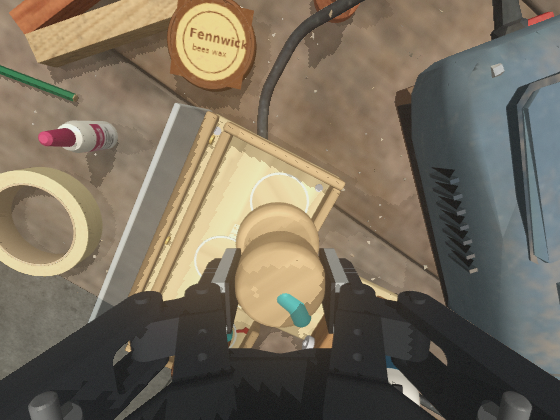

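View pics/t12.png

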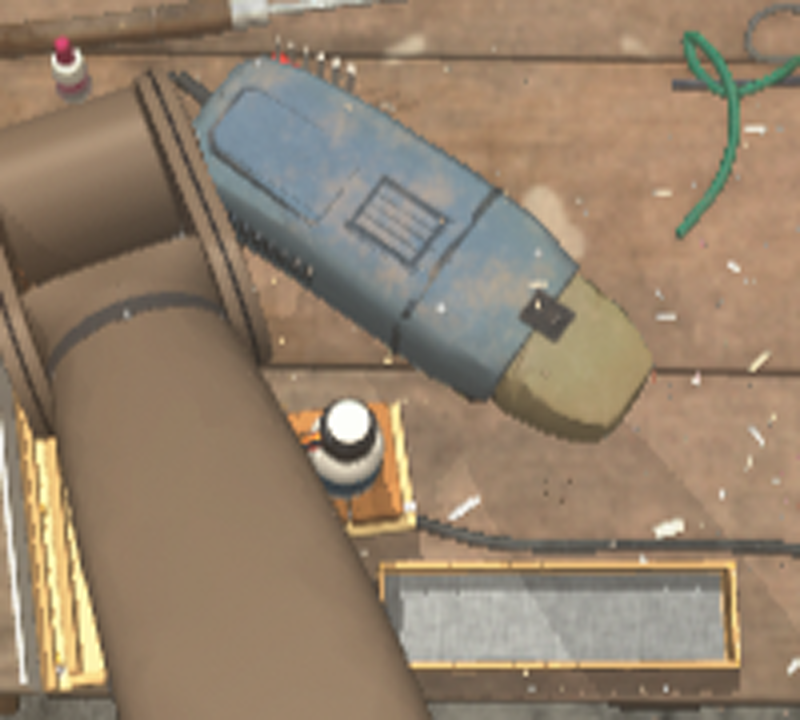

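```bash
python3 -m jog '[{"grip":1,"x":0,"y":0.5,"z":25,"rx":0,"ry":0,"rz":0},{"grip":1,"x":0,"y":0,"z":25,"rx":0,"ry":0,"rz":0},{"grip":1,"x":0,"y":0,"z":20,"rx":0,"ry":0,"rz":0},{"grip":1,"x":0,"y":0,"z":10,"rx":0,"ry":0,"rz":0},{"grip":1,"x":0,"y":0,"z":0,"rx":0,"ry":0,"rz":0},{"grip":1,"x":0,"y":0,"z":0,"rx":0,"ry":0,"rz":0}]'
python3 -c "
from h import *
c=read_camera('wrist'); cv2.imwrite('pics/w13.png',c['frame'][:,:,::-1])
plan(.616,.341,.0736,-55)"
```

```text
time: 17.93
eef_pos: [0.6165, 0.3413, 0.2483]
tcp_rot: [0.887, -0.461, 0.001, -0.001]
contact_force: [1.2, -0.8, -0.3]
opening: 0.447
t 17.98 tcp [0.6168 0.3414 0.2493] grasp [0.6174 0.3416 0.0943] x [ 0.575 -0.818  0.001] z [ 0.004  0.001 -1.   ] yaw -54.9 open 0.445 F [-0.1  0.1 -0.5] q [ 0.36  0.5   1.6  -0.    1.04  1.32]
shift tool mm [-0.3  1.6 20.7] norm 20.7 rz deg 0.1 (shift in present axes)
tilt rx,ry deg [-0.22 -0.06 -0.  ]
```

View pics/w13.png

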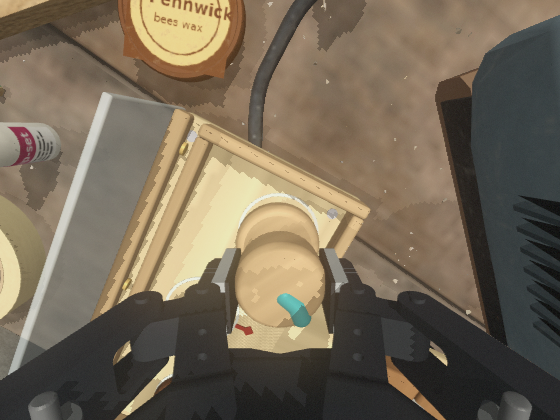

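```bash
python3 -m jog '[{"grip":1,"x":0,"y":0.8,"z":7,"rx":0,"ry":0,"rz":0},{"grip":1,"x":0,"y":0,"z":7,"rx":0,"ry":0,"rz":0},{"grip":1,"x":0,"y":0,"z":4,"rx":0,"ry":0,"rz":0},{"grip":1,"x":0,"y":0,"z":1,"rx":0,"ry":0,"rz":0},{"grip":1,"x":0,"y":0,"z":1,"rx":0,"ry":0,"rz":0},{"grip":1,"x":0,"y":0,"z":0,"rx":0,"ry":0,"rz":0},{"grip":1,"x":0,"y":0,"z":0,"rx":0,"ry":0,"rz":0}]'
python3 -c "
from h import *
plan(.616,.341,.0736,-55)"
```

```text
time: 18.57
eef_pos: [0.6157, 0.341, 0.2287]
tcp_rot: [0.887, -0.461, 0.0, -0.001]
contact_force: [-2.4, -0.5, 5.1]
opening: 0.444
t 18.57 tcp [0.6157 0.341  0.2287] grasp [0.6158 0.3411 0.0737] x [ 0.575 -0.818  0.   ] z [ 0.001  0.001 -1.   ] yaw -54.9 open 0.444 F [-2.4 -0.5  5.1] q [0.36 0.52 1.6  0.   1.01 1.32]
shift tool mm [ 0.2 -0.1  0.1] norm 0.2 rz deg 0.1 (shift in present axes)
tilt rx,ry deg [-0.08 -0.01 -0.  ]
```

```bash
python3 -m jog '[{"grip":0.45,"x":0,"y":0,"z":0,"rx":0,"ry":0,"rz":0},{"grip":0.35,"x":0,"y":0,"z":0,"rx":0,"ry":0,"rz":0},{"grip":0.3,"x":0,"y":0,"z":0,"rx":0,"ry":0,"rz":0},{"grip":0.3,"x":0,"y":0,"z":0,"rx":0,"ry":0,"rz":0},{"grip":0.3,"x":0,"y":0,"z":-10,"rx":0,"ry":0,"rz":0},{"grip":0.3,"x":0,"y":0,"z":-25,"rx":0,"ry":0,"rz":0},{"grip":0.3,"x":0,"y":0,"z":-25,"rx":0,"ry":0,"rz":0},{"grip":0.3,"x":0,"y":0,"z":-25,"rx":0,"ry":0,"rz":0}]'
python3 -m jog '[{"grip":0.3,"x":0,"y":0,"z":0,"rx":0,"ry":0,"rz":0},{"grip":0.3,"x":0,"y":0,"z":0,"rx":0,"ry":0,"rz":0}]' > /dev/null
python3 -c "
from h import *
c=read_camera('wrist'); cv2.imwrite('pics/w14.png',c['frame'][:,:,::-1]);crop(c,'w14z.png',180,150,340,290,5)
plan(.5576,.2061,.26,-55)"
```

```text
time: 19.23
eef_pos: [0.6152, 0.3405, 0.3128]
tcp_rot: [0.887, -0.461, -0.0, 0.0]
contact_force: [0.7, -0.7, 0.7]
opening: 0.698
t 19.45 tcp [0.6153 0.3406 0.3126] grasp [0.6155 0.3407 0.1576] x [ 0.575 -0.818  0.   ] z [ 0.001  0.    -1.   ] yaw -54.9 open 0.698 F [ 0.7 -0.3 -1.6] q [ 0.36  0.43  1.57 -0.    1.14  1.32]
shift tool mm [  76.9  124.6 -102.5] norm 178.7 rz deg 0.1 (shift in present axes)
tilt rx,ry deg [-0.08 -0.02  0.  ]
```

View pics/w14z.png

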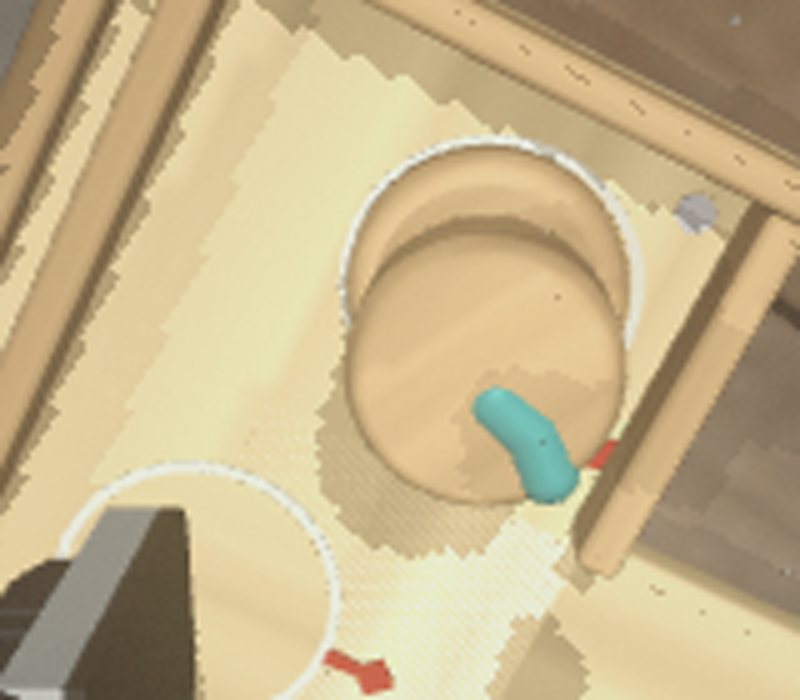

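```bash
python3 -c "
from h import *
c=read_camera('wrist')
o=lambda x,y:(180+(x+.5)/5-.5,150+(y+.5)/5-.5)
T=onz(c,*o(490,408),.084); print('T',T.round(4))
for z in (.07,.075):
    H=onz(c,*o(563,490),z)
    for C in (T[:2],[.616,.341]):
        d=H[:2]-C; print(z,np.linalg.norm(d).round(4),np.degrees(np.arctan2(d[1],d[0])).round(1))
"
python3 -m jog '[{"grip":1,"x":0,"y":0,"z":-34,"rx":0,"ry":0,"rz":0},{"grip":1,"x":0,"y":0,"z":-34,"rx":0,"ry":0,"rz":0},{"grip":1,"x":0,"y":0,"z":-34,"rx":0,"ry":0,"rz":0},{"grip":1,"x":0,"y":0,"z":0,"rx":0,"ry":0,"rz":0},{"grip":1,"x":19,"y":31,"z":0,"rx":0,"ry":0,"rz":0},{"grip":1,"x":19,"y":31,"z":0,"rx":0,"ry":0,"rz":0},{"grip":1,"x":19,"y":31,"z":0,"rx":0,"ry":0,"rz":0},{"grip":1,"x":19,"y":31,"z":0,"rx":0,"ry":0,"rz":0}]'
python3 -m jog '[{"grip":1,"x":0,"y":0,"z":0,"rx":0,"ry":0,"rz":0},{"grip":1,"x":0,"y":0,"z":0,"rx":0,"ry":0,"rz":0},{"grip":1,"x":0,"y":0,"z":0,"rx":0,"ry":0,"rz":0}]' > /dev/null
python3 -c "
from h import *
c=read_camera('wrist'); cv2.imwrite('pics/w15.png',c['frame'][:,:,::-1])
c=read_camera('top'); crop(c,'t15.png',205,150,405,280,4)
plan(.5576,.2061,.16,-55)"
```

```text
T [0.6133 0.3409 0.084 ]
0.07 0.0206 -113.8
0.07 0.022 -120.1
0.075 0.0188 -111.2
0.075 0.02 -118.2
time: 20.17
eef_pos: [0.5563, 0.206, 0.4112]
tcp_rot: [0.887, -0.461, -0.001, 0.001]
contact_force: [0.7, -0.4, 0.1]
opening: -0.001
t 20.52 tcp [0.5578 0.2079 0.4132] grasp [0.5577 0.208  0.2582] x [ 0.575 -0.818 -0.   ] z [-0.001  0.    -1.   ] yaw -54.9 open 0.003 F [ 0.   0.2 -0.1] q [0.19 0.11 1.77 0.   1.27 1.14]
shift tool mm [ 1.5  1.1 98.2] norm 98.2 rz deg 0.1 (shift in present axes)
tilt rx,ry deg [0.02 0.03 0.  ]
```

View pics/w15.png

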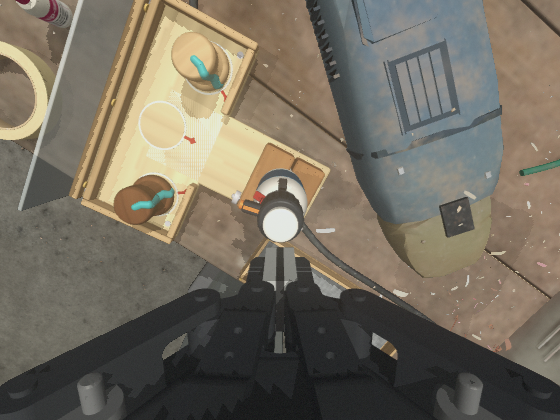

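View pics/t15.png

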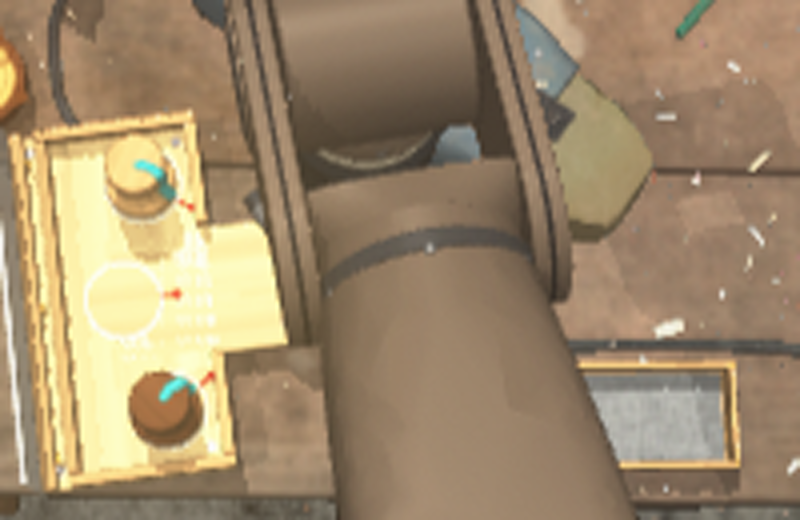

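```bash
python3 -m jog '[{"grip":1,"x":1.2,"y":1,"z":20,"rx":0,"ry":0,"rz":0},{"grip":1,"x":0,"y":0,"z":20,"rx":0,"ry":0,"rz":0},{"grip":1,"x":0,"y":0,"z":16,"rx":0,"ry":0,"rz":0},{"grip":1,"x":0,"y":0,"z":0,"rx":0,"ry":0,"rz":0},{"grip":1,"x":0,"y":0,"z":0,"rx":0,"ry":0,"rz":0},{"grip":1,"x":0,"y":0,"z":0,"rx":0,"ry":0,"rz":0}]'
python3 -c "
from h import *
plan(.5576,.2061,.155,-55)
c=read_camera('side'); crop(c,'s16.png',160,150,380,310,3)
c=read_camera('wrist'); cv2.imwrite('pics/w16.png',c['frame'][:,:,::-1])"
```

```text
time: 21.02
eef_pos: [0.5579, 0.2063, 0.3587]
tcp_rot: [0.887, -0.461, 0.001, -0.0]
contact_force: [-0.6, 0.6, 0.6]
opening: 0.0
t 21.02 tcp [0.5579 0.2063 0.3587] grasp [0.5581 0.2063 0.2037] x [ 0.575 -0.818  0.001] z [ 0.001  0.    -1.   ] yaw -54.9 open 0.0 F [-0.6  0.6  0.6] q [0.18 0.15 1.82 0.   1.17 1.14]
shift tool mm [-0.1  0.6 48.7] norm 48.7 rz deg 0.1 (shift in present axes)
tilt rx,ry deg [-0.07 -0.03 -0.  ]
```

View pics/s16.png

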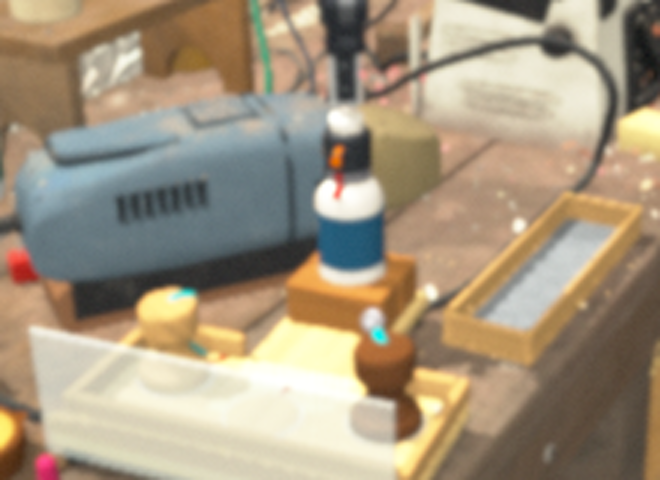

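View pics/w16.png

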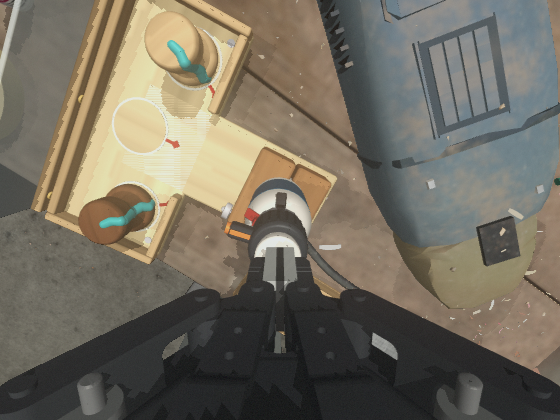

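```bash
python3 -m jog '[{"grip":1,"x":0,"y":0.3,"z":4,"rx":0,"ry":0,"rz":0},{"grip":1,"x":0,"y":0,"z":3,"rx":0,"ry":0,"rz":0},{"grip":1,"x":0,"y":0,"z":2,"rx":0,"ry":0,"rz":0},{"grip":1,"x":0,"y":0,"z":2,"rx":0,"ry":0,"rz":0},{"grip":1,"x":0,"y":0,"z":0,"rx":0,"ry":0,"rz":0},{"grip":1,"x":0,"y":0,"z":0,"rx":0,"ry":0,"rz":0}]'
```

```text
time: 21.62
eef_pos: [0.5574, 0.2055, 0.3482]
tcp_rot: [0.887, -0.461, 0.001, -0.001]
contact_force: [0.5, -0.1, 5.3]
opening: 0.003
```

```bash
python3 -m jog '[{"grip":1,"x":0,"y":0,"z":2,"rx":0,"ry":0,"rz":0},{"grip":1,"x":0,"y":0,"z":2,"rx":0,"ry":0,"rz":0},{"grip":1,"x":0,"y":0,"z":1,"rx":0,"ry":0,"rz":0},{"grip":1,"x":0,"y":0,"z":0,"rx":0,"ry":0,"rz":0},{"grip":1,"x":0,"y":0,"z":0,"rx":0,"ry":0,"rz":0}]'
```

```text
time: 22.03
eef_pos: [0.5577, 0.2056, 0.3467]
tcp_rot: [0.887, -0.461, 0.001, -0.001]
contact_force: [-5.7, -0.1, 16.4]
opening: 0.003
```

```bash
python3 -m jog '[{"grip":1,"x":0,"y":0,"z":1,"rx":0,"ry":0,"rz":0},{"grip":1,"x":0,"y":0,"z":0,"rx":0,"ry":0,"rz":0},{"grip":1,"x":0,"y":0,"z":0,"rx":0,"ry":0,"rz":0}]'
python3 -c "
from h import *
c=read_camera('side'); crop(c,'s17.png',160,150,380,310,3)
c=read_camera('wrist'); cv2.imwrite('pics/w17.png',c['frame'][:,:,::-1])"
```

```text
time: 22.28
eef_pos: [0.5577, 0.2056, 0.3467]
tcp_rot: [0.887, -0.461, 0.001, -0.001]
contact_force: [-7.5, -2.3, 20.3]
opening: -0.003
```

View pics/s17.png

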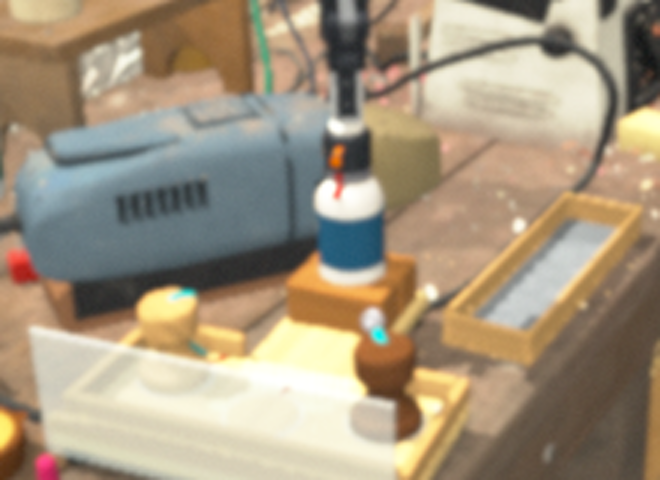

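View pics/w17.png

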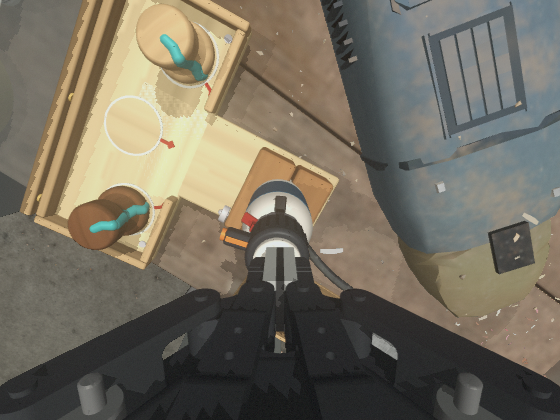

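```bash
python3 -c "
from h import *
c=read_camera('wrist')
p=onz(c,228,238,.158); d=p[:2]-[.5576,.2061]; print(p.round(4),np.linalg.norm(d).round(4),np.degrees(np.arctan2(d[1],d[0])))
crop(c,'w17z.png',200,180,300,270,6)
crop(c,'w17k.png',50,0,260,260,3)
"
```

```text
[0.5487 0.2335 0.158 ] 0.0288 107.88980121603335
```

View pics/w17z.png

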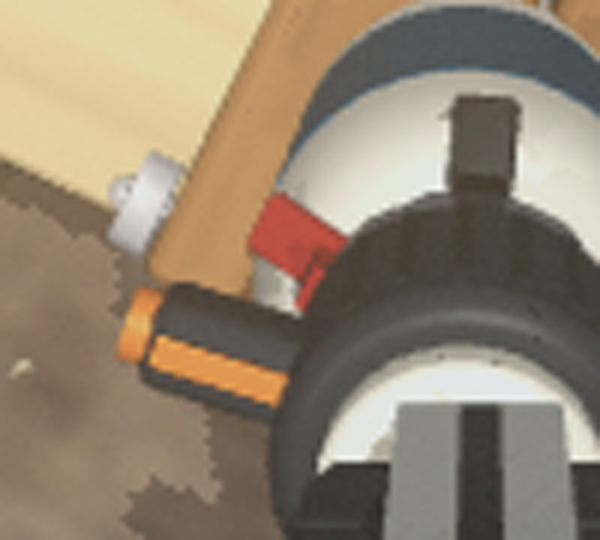

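View pics/w17k.png

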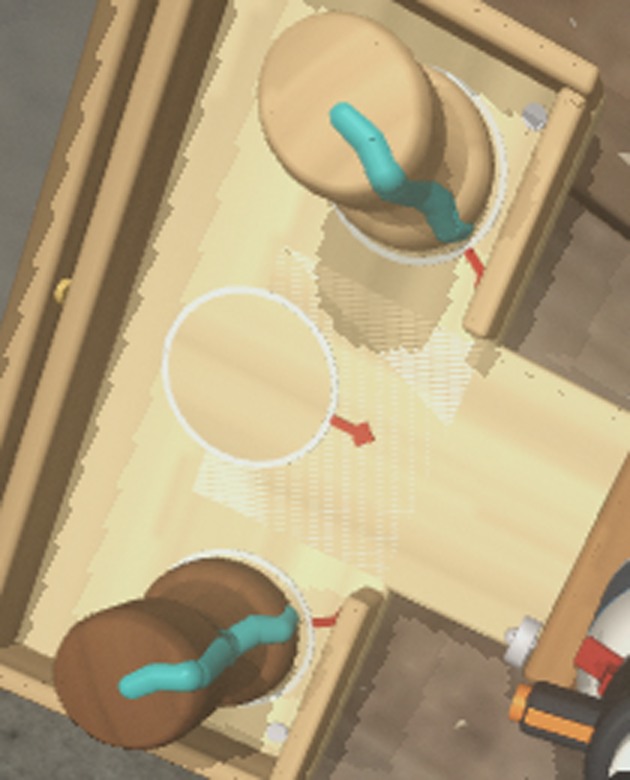

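```bash
python3 -c "
from h import *
c=read_camera('wrist');s=read_camera('side')
def orange(c,lo,hi,box):
    h=cv2.cvtColor(c['frame'],cv2.COLOR_RGB2HSV);m=cv2.inRange(h,lo,hi)
    x0,y0,x1,y1=box;q=np.zeros_like(m);q[y0:y1,x0:x1]=m[y0:y1,x0:x1];ys,xs=np.nonzero(q);return len(xs),xs.mean(),ys.mean()
print(orange(s,(5,150,150),(20,255,255),(265,190,285,212)))
n,u,v=orange(s,(5,150,150),(20,255,255),(265,190,285,212))
for wu,wv in ((223.3,234.4),(224,235)):
  X,e=tri([(c,wu,wv),(s,u,v)]); d=X[:2]-[.5576,.2061];print(X.round(4),e,np.linalg.norm(d),np.degrees(np.arctan2(d[1],d[0])))
for z in (.158,.162,.166,.17):
  p=onz(c,223.3,234.4,z); d=p[:2]-[.5576,.2061];print(z,np.linalg.norm(d),np.degrees(np.arctan2(d[1],d[0])))
  a=onz(c,200+150/6,180+355/6,z);b=onz(c,200+290/6,180+395/6,z);d=(a-b)[:2];print('stripe',np.degrees(np.arctan2(d[1],d[0])))
"
```

```text
(24, np.float64(271.7916666666667), np.float64(201.875))
[0.5485 0.2362 0.1584] [[0.1, 1.5], [-0.4, 0.2]] 0.03147729354975649 106.84093509759057
[0.5485 0.2358 0.1583] [[0.1, 1.2], [-0.3, 0.1]] 0.031095827716468367 106.96341208443869
0.158 0.031820866041509445 105.62002742009288
stripe 107.92004819821206
0.162 0.03162043400602153 102.7128771367203
stripe 107.92004819821194
0.166 0.031502321256299204 99.77630472898555
stripe 107.92004819821231
0.17 0.03146745475963124 96.82544354924963
stripe 107.92004819821219
```

Both inlays line up with the red lines. The spout points to about 106–108° against a target of 98°, so the nozzle is near 1.35 rad, which is close to the 1.42 limit. I'll re-centre the nozzle and press again to be safe.

```bash
python3 -m jog '[{"grip":1,"x":0,"y":0,"z":-10,"rx":0,"ry":0,"rz":0},{"grip":1,"x":0,"y":0,"z":-30,"rx":0,"ry":0,"rz":0},{"grip":0.35,"x":0,"y":0,"z":-30,"rx":0,"ry":0,"rz":-7},{"grip":0.35,"x":0,"y":0,"z":0,"rx":0,"ry":0,"rz":-7},{"grip":0.35,"x":0,"y":0,"z":0,"rx":0,"ry":0,"rz":-7},{"grip":0.35,"x":0,"y":0,"z":0,"rx":0,"ry":0,"rz":-7},{"grip":0.35,"x":0,"y":0,"z":0,"rx":0,"ry":0,"rz":-7},{"grip":0.35,"x":0,"y":0,"z":0,"rx":0,"ry":0,"rz":-7}]'
python3 -m jog '[{"grip":0.35,"x":0,"y":0,"z":0,"rx":0,"ry":0,"rz":-7},{"grip":0.35,"x":0,"y":0,"z":0,"rx":0,"ry":0,"rz":-7},{"grip":0.35,"x":0,"y":0,"z":0,"rx":0,"ry":0,"rz":-7},{"grip":0.35,"x":0,"y":0,"z":0,"rx":0,"ry":0,"rz":-7},{"grip":0.35,"x":0,"y":0,"z":0,"rx":0,"ry":0,"rz":0},{"grip":0.35,"x":0,"y":0,"z":0,"rx":0,"ry":0,"rz":0}]'
python3 -c "
from h import *
plan(.5576,.2061,.164,15)
c=read_camera('wrist'); cv2.imwrite('pics/w18.png',c['frame'][:,:,::-1])"
```

```text
time: 23.2
eef_pos: [0.5569, 0.2053, 0.4101]
tcp_rot: [0.994, -0.11, -0.001, 0.0]
contact_force: [0.3, -0.3, -0.6]
opening: 0.648
time: 23.7
eef_pos: [0.557, 0.2054, 0.4102]
tcp_rot: [0.992, 0.13, -0.0, 0.0]
contact_force: [0.3, 0.3, -0.3]
opening: 0.654
t 23.7 tcp [0.557  0.2054 0.4102] grasp [0.5568 0.2053 0.2552] x [ 0.966  0.257 -0.001] z [-0.001 -0.    -1.   ] yaw 14.9 open 0.654 F [ 0.3  0.3 -0.3] q [ 0.18  0.1   1.78 -0.    1.26 -0.08]
shift tool mm [ 1.  -0.5 91.2] norm 91.2 rz deg -0.1 (shift in present axes)
tilt rx,ry deg [-0.    0.05  0.  ]
```

View pics/w18.png

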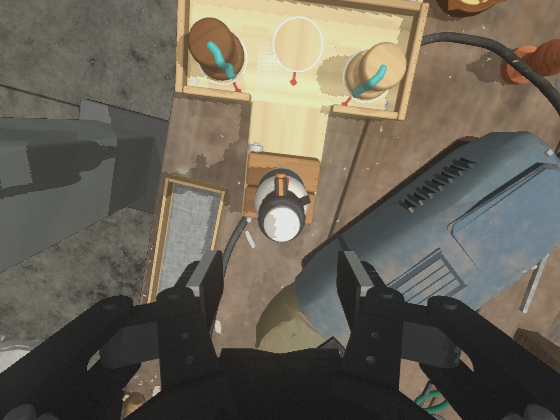

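```bash
python3 -m jog '[{"grip":0.35,"x":1,"y":-0.5,"z":23,"rx":0,"ry":0,"rz":0},{"grip":0.35,"x":0,"y":0,"z":23,"rx":0,"ry":0,"rz":0},{"grip":0.35,"x":0,"y":0,"z":23,"rx":0,"ry":0,"rz":0},{"grip":0.35,"x":0,"y":0,"z":21,"rx":0,"ry":0,"rz":0},{"grip":0.35,"x":0,"y":0,"z":0,"rx":0,"ry":0,"rz":0}]'
python3 -m jog '[{"grip":1,"x":0,"y":0,"z":0,"rx":0,"ry":0,"rz":0},{"grip":1,"x":0,"y":0,"z":0,"rx":0,"ry":0,"rz":0},{"grip":1,"x":0,"y":0,"z":0,"rx":0,"ry":0,"rz":0},{"grip":1,"x":0,"y":0,"z":0,"rx":0,"ry":0,"rz":0},{"grip":1,"x":0,"y":0,"z":0,"rx":0,"ry":0,"rz":0},{"grip":1,"x":0,"y":0,"z":0,"rx":0,"ry":0,"rz":4},{"grip":1,"x":0,"y":0,"z":0,"rx":0,"ry":0,"rz":4},{"grip":1,"x":0,"y":0,"z":0,"rx":0,"ry":0,"rz":0}]' 40
python3 -m jog '[{"grip":0.35,"x":0,"y":0,"z":0,"rx":0,"ry":0,"rz":0},{"grip":0.35,"x":0,"y":0,"z":0,"rx":0,"ry":0,"rz":0},{"grip":0.35,"x":0,"y":0,"z":0,"rx":0,"ry":0,"rz":0},{"grip":0.35,"x":0,"y":0,"z":-10,"rx":0,"ry":0,"rz":0},{"grip":0.35,"x":0,"y":0,"z":-25,"rx":0,"ry":0,"rz":0},{"grip":0.35,"x":0,"y":0,"z":-25,"rx":0,"ry":0,"rz":0},{"grip":1,"x":0,"y":0,"z":0,"rx":0,"ry":0,"rz":0},{"grip":1,"x":0,"y":0,"z":0,"rx":0,"ry":0,"rz":0}]'
python3 -m jog '[{"grip":1,"x":0,"y":0,"z":0,"rx":0,"ry":0,"rz":0},{"grip":1,"x":0,"y":0,"z":0,"rx":0,"ry":0,"rz":0},{"grip":1,"x":0,"y":0,"z":0,"rx":0,"ry":0,"rz":0},{"grip":1,"x":0,"y":0,"z":0,"rx":0,"ry":0,"rz":0},{"grip":1,"x":0,"y":0,"z":0,"rx":0,"ry":0,"rz":0}]'
python3 -c "
from h import *
plan(.5576,.2061,.155,7)
c=read_camera('wrist'); cv2.imwrite('pics/w19.png',c['frame'][:,:,::-1])
s=read_camera('side'); crop(s,'s19.png',160,150,380,310,3)"
```

```text
time: 24.17
eef_pos: [0.5562, 0.2058, 0.3151]
tcp_rot: [0.992, 0.13, -0.005, 0.0]
contact_force: [-1.3, 0.3, -0.6]
opening: 0.648
time: 24.83
eef_pos: [0.5578, 0.2062, 0.3221]
tcp_rot: [0.998, 0.06, -0.0, 0.0]
contact_force: [-4.7, -1.4, 3.6]
opening: 0.378
time: 25.5
eef_pos: [0.5586, 0.2063, 0.384]
tcp_rot: [0.998, 0.062, 0.003, -0.0]
contact_force: [-1.1, 0.2, -1.5]
opening: 0.381
time: 25.92
eef_pos: [0.5578, 0.2061, 0.3798]
tcp_rot: [0.998, 0.062, -0.001, 0.0]
contact_force: [0.2, -0.2, -0.5]
opening: 0.005
t 25.92 tcp [0.5578 0.2061 0.3798] grasp [0.5576 0.2061 0.2248] x [ 0.992  0.123 -0.002] z [-0.002 -0.    -1.   ] yaw 7.1 open 0.005 F [ 0.2 -0.2 -0.5] q [0.18 0.13 1.8  0.   1.21 0.06]
shift tool mm [ 0.2 -0.  69.8] norm 69.8 rz deg 0.1 (shift in present axes)
tilt rx,ry deg [0.   0.09 0.  ]
```

View pics/w19.png

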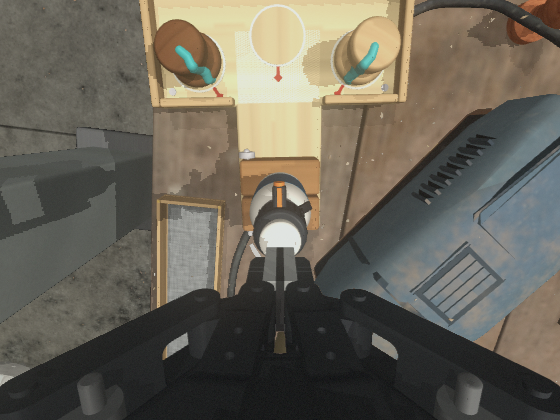

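View pics/s19.png

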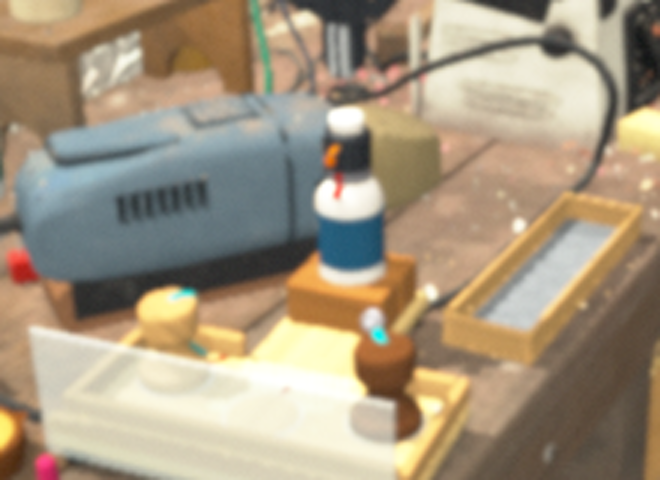

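```bash
python3 -m jog '[{"grip":1,"x":0,"y":0,"z":13,"rx":0,"ry":0,"rz":0},{"grip":1,"x":0,"y":0,"z":10,"rx":0,"ry":0,"rz":0},{"grip":1,"x":0,"y":0,"z":4,"rx":0,"ry":0,"rz":0},{"grip":1,"x":0,"y":0,"z":3,"rx":0,"ry":0,"rz":0},{"grip":1,"x":0,"y":0,"z":3,"rx":0,"ry":0,"rz":0},{"grip":1,"x":0,"y":0,"z":2,"rx":0,"ry":0,"rz":0},{"grip":1,"x":0,"y":0,"z":0,"rx":0,"ry":0,"rz":0},{"grip":1,"x":0,"y":0,"z":0,"rx":0,"ry":0,"rz":0}]'
python3 -m jog '[{"grip":1,"x":0,"y":0,"z":1,"rx":0,"ry":0,"rz":0},{"grip":1,"x":0,"y":0,"z":0,"rx":0,"ry":0,"rz":0}]'
```

```text
time: 26.68
eef_pos: [0.5578, 0.2062, 0.3471]
tcp_rot: [0.998, 0.062, -0.001, 0.0]
contact_force: [-4.3, -1.6, 5.7]
opening: -0.004
time: 26.85
eef_pos: [0.5579, 0.2063, 0.3469]
tcp_rot: [0.998, 0.062, -0.001, 0.0]
contact_force: [-4.9, -2.3, 9.8]
opening: -0.001
```

```bash
python3 -m jog '[{"grip":1,"x":0,"y":0,"z":2,"rx":0,"ry":0,"rz":0},{"grip":1,"x":0,"y":0,"z":0,"rx":0,"ry":0,"rz":0},{"grip":1,"x":0,"y":0,"z":0,"rx":0,"ry":0,"rz":0},{"grip":1,"x":0,"y":0,"z":0,"rx":0,"ry":0,"rz":0}]'
python3 -c "
from h import *
st()
c=read_camera('wrist'); cv2.imwrite('pics/w20.png',c['frame'][:,:,::-1])
s=read_camera('side'); crop(s,'s20.png',160,150,380,310,3)"
```

```text
time: 27.18
eef_pos: [0.558, 0.2063, 0.3468]
tcp_rot: [0.998, 0.062, -0.0, 0.0]
contact_force: [-8.6, -1.8, 15.4]
opening: 0.001
t 27.18 tcp [0.558  0.2063 0.3468] grasp [0.5579 0.2062 0.1918] x [ 0.992  0.124 -0.001] z [-0.    -0.001 -1.   ] yaw 7.1 open 0.001 F [-8.6 -1.8 15.4] q [ 0.18  0.17  1.83 -0.    1.15  0.06]
```

View pics/w20.png

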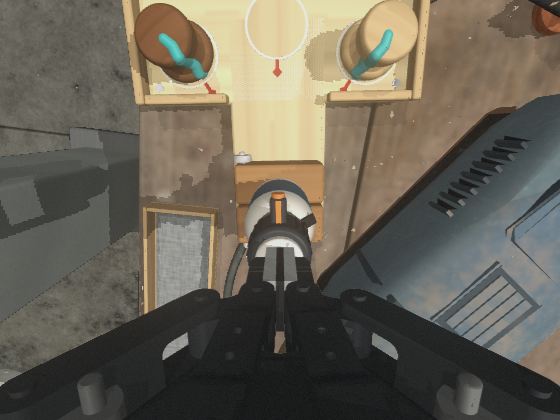

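View pics/s20.png

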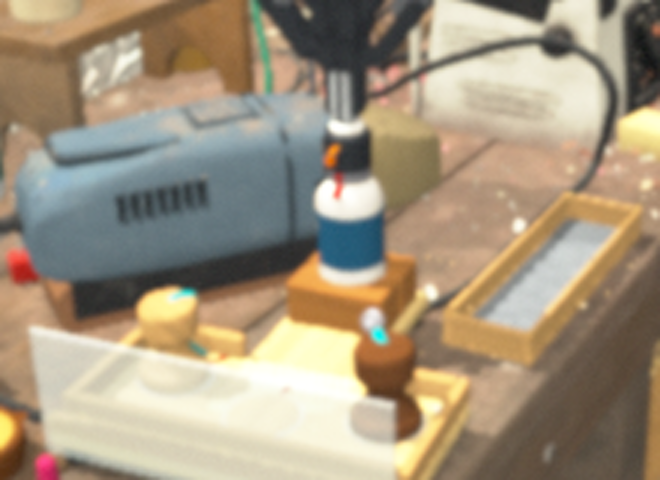

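```bash
python3 -m jog '[{"grip":1,"x":0,"y":0,"z":-15,"rx":0,"ry":0,"rz":0},{"grip":1,"x":0,"y":0,"z":-30,"rx":0,"ry":0,"rz":0},{"grip":0.35,"x":0,"y":0,"z":-30,"rx":0,"ry":0,"rz":0},{"grip":0.35,"x":0,"y":0,"z":0,"rx":0,"ry":0,"rz":0},{"grip":0.35,"x":0,"y":0,"z":0,"rx":0,"ry":0,"rz":0},{"grip":0.35,"x":0,"y":0,"z":0,"rx":0,"ry":0,"rz":0},{"grip":0.35,"x":0,"y":0,"z":0,"rx":0,"ry":0,"rz":0}]'
python3 -c "
from h import *
plan(.5576,.2061,.164,8)"
```

```text
time: 27.87
eef_pos: [0.5576, 0.2061, 0.4157]
tcp_rot: [0.998, 0.062, -0.002, 0.0]
contact_force: [0.2, 0.1, -0.1]
opening: 0.649
t 27.87 tcp [0.5576 0.2061 0.4157] grasp [0.5571 0.206  0.2607] x [ 0.992  0.123 -0.003] z [-0.003 -0.001 -1.   ] yaw 7.1 open 0.649 F [ 0.2  0.1 -0.1] q [0.18 0.1  1.77 0.   1.27 0.06]
shift tool mm [ 0.8 -0.1 96.7] norm 96.7 rz deg -0.9 (shift in present axes)
tilt rx,ry deg [0.01 0.18 0.  ]
```

```bash
python3 -m jog '[{"grip":0.35,"x":0.3,"y":0,"z":25,"rx":0,"ry":0,"rz":0},{"grip":0.35,"x":0,"y":0,"z":25,"rx":0,"ry":0,"rz":0},{"grip":0.35,"x":0,"y":0,"z":25,"rx":0,"ry":0,"rz":0},{"grip":0.35,"x":0,"y":0,"z":21,"rx":0,"ry":0,"rz":0},{"grip":0.35,"x":0,"y":0,"z":0,"rx":0,"ry":0,"rz":0}]'
python3 -m jog '[{"grip":1,"x":0,"y":0,"z":0,"rx":0,"ry":0,"rz":0},{"grip":1,"x":0,"y":0,"z":0,"rx":0,"ry":0,"rz":0},{"grip":1,"x":0,"y":0,"z":0,"rx":0,"ry":0,"rz":0},{"grip":1,"x":0,"y":0,"z":0,"rx":0,"ry":0,"rz":0},{"grip":1,"x":0,"y":0,"z":0,"rx":0,"ry":0,"rz":0},{"grip":1,"x":0,"y":0,"z":0,"rx":0,"ry":0,"rz":6.9},{"grip":1,"x":0,"y":0,"z":0,"rx":0,"ry":0,"rz":6.9},{"grip":1,"x":0,"y":0,"z":0,"rx":0,"ry":0,"rz":6.9}]' 40
python3 -m jog '[{"grip":1,"x":0,"y":0,"z":0,"rx":0,"ry":0,"rz":6.9},{"grip":1,"x":0,"y":0,"z":0,"rx":0,"ry":0,"rz":6.9},{"grip":1,"x":0,"y":0,"z":0,"rx":0,"ry":0,"rz":6.9},{"grip":1,"x":0,"y":0,"z":0,"rx":0,"ry":0,"rz":6.9},{"grip":1,"x":0,"y":0,"z":0,"rx":0,"ry":0,"rz":6.9},{"grip":1,"x":0,"y":0,"z":0,"rx":0,"ry":0,"rz":6.9},{"grip":1,"x":0,"y":0,"z":0,"rx":0,"ry":0,"rz":5},{"grip":1,"x":0,"y":0,"z":0,"rx":0,"ry":0,"rz":0}]'
python3 -c "
from h import *
s,M=st();print(s['wrist_torque'].round(2))"
```

```text
time: 28.28
eef_pos: [0.5559, 0.2057, 0.314]
tcp_rot: [0.998, 0.062, -0.007, 0.001]
contact_force: [-1.1, 0.5, -0.6]
opening: 0.648
time: 28.95
eef_pos: [0.5577, 0.2062, 0.3221]
tcp_rot: [0.993, -0.121, -0.001, 0.0]
contact_force: [-6.1, -1.5, -0.9]
opening: 0.375
time: 29.62
eef_pos: [0.5574, 0.2065, 0.3221]
tcp_rot: [0.865, -0.501, -0.002, 0.001]
contact_force: [-6.1, -0.6, 0.9]
opening: 0.376
t 29.62 tcp [0.5574 0.2065 0.3221] grasp [0.5568 0.2065 0.1671] x [ 0.497 -0.868 -0.002] z [-0.004 -0.    -1.   ] yaw -60.2 open 0.376 F [-6.1 -0.6  0.9] q [0.18 0.19 1.85 0.   1.11 1.23]
[-0.13  1.01 -0.12]
```

```bash
python3 -m jog '[{"grip":1,"x":0,"y":0,"z":0,"rx":0,"ry":0,"rz":2.5},{"grip":1,"x":0,"y":0,"z":0,"rx":0,"ry":0,"rz":1.5},{"grip":1,"x":0,"y":0,"z":0,"rx":0,"ry":0,"rz":0}]'
python3 -c "
from h import *
s,M=st();print(s['wrist_torque'].round(2))"
python3 -m jog '[{"grip":0.35,"x":0,"y":0,"z":0,"rx":0,"ry":0,"rz":0},{"grip":0.35,"x":0,"y":0,"z":0,"rx":0,"ry":0,"rz":0},{"grip":0.35,"x":0,"y":0,"z":0,"rx":0,"ry":0,"rz":0},{"grip":0.35,"x":0,"y":0,"z":-10,"rx":0,"ry":0,"rz":0},{"grip":0.35,"x":0,"y":0,"z":-25,"rx":0,"ry":0,"rz":0},{"grip":0.35,"x":0,"y":0,"z":-25,"rx":0,"ry":0,"rz":0},{"grip":0.35,"x":0,"y":0,"z":-25,"rx":0,"ry":0,"rz":0},{"grip":0.3,"x":0,"y":0,"z":0,"rx":0,"ry":0,"rz":0}]'
python3 -m jog '[{"grip":0.3,"x":0,"y":0,"z":0,"rx":0,"ry":0,"rz":0},{"grip":0.3,"x":0,"y":0,"z":0,"rx":0,"ry":0,"rz":0}]' >/dev/null
python3 -c "
from h import *
plan(.6155,.341,.25,-55)
c=read_camera('wrist'); cv2.imwrite('pics/w21.png',c['frame'][:,:,::-1])
s=read_camera('side'); crop(s,'s21.png',160,150,380,310,3)"
```

```text
time: 29.87
eef_pos: [0.5573, 0.2067, 0.3221]
tcp_rot: [0.849, -0.529, -0.001, 0.001]
contact_force: [-7.4, 0.3, 0.1]
opening: 0.381
t 29.87 tcp [0.5573 0.2067 0.3221] grasp [0.5567 0.2066 0.1671] x [ 0.441 -0.898 -0.001] z [-0.004 -0.001 -1.   ] yaw -63.8 open 0.381 F [-7.4  0.3  0.1] q [ 0.18  0.19  1.85 -0.    1.11  1.3 ]
[-0.07  1.03  0.75]
time: 30.53
eef_pos: [0.5596, 0.2064, 0.415]
tcp_rot: [0.848, -0.53, 0.005, -0.005]
contact_force: [0.4, -0.0, 2.0]
opening: 0.698
t 30.7 tcp [0.5582 0.2061 0.4069] grasp [0.5582 0.2061 0.2519] x [ 0.438 -0.899  0.   ] z [ 0.001  0.    -1.   ] yaw -64.0 open 0.701 F [-0.2 -0.5 -1.6] q [ 0.18  0.11  1.78 -0.    1.25  1.3 ]
shift tool mm [ -96.2 -110.5    1.9] norm 146.6 rz deg -9.0 (shift in present axes)
tilt rx,ry deg [-0.03 -0.01 -0.  ]
```

View pics/w21.png

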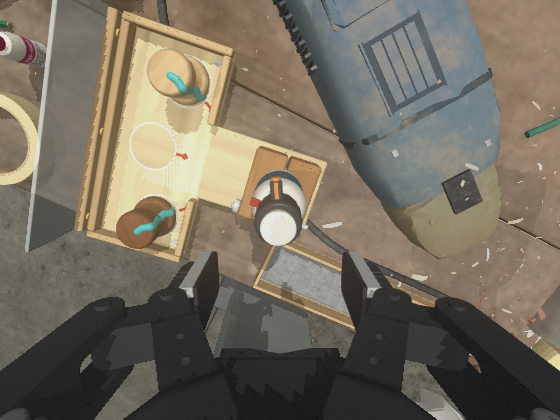

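View pics/s21.png

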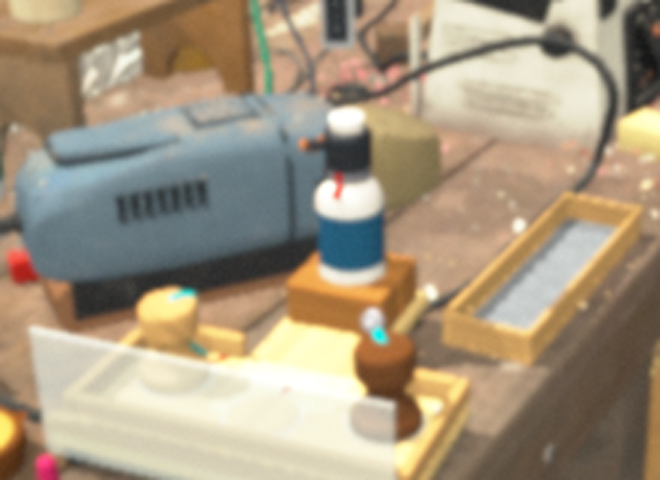

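The wrist torque rose to 0.75 N·m, so the nozzle is on the lock stop. Next I'll fetch the pale knob.

```bash
python3 -m jog '[{"grip":0.3,"x":-19.2,"y":-22.1,"z":0,"rx":0,"ry":0,"rz":0},{"grip":0.3,"x":-19.2,"y":-22.1,"z":0,"rx":0,"ry":0,"rz":0},{"grip":0.3,"x":-19.2,"y":-22.1,"z":0,"rx":0,"ry":0,"rz":0},{"grip":0.3,"x":-19.2,"y":-22.1,"z":0,"rx":0,"ry":0,"rz":0},{"grip":0.3,"x":-19.2,"y":-22.1,"z":0,"rx":0,"ry":0,"rz":0},{"grip":0.3,"x":0,"y":0,"z":0,"rx":0,"ry":0,"rz":-4.5},{"grip":0.3,"x":0,"y":0,"z":0,"rx":0,"ry":0,"rz":-4.5},{"grip":0.3,"x":0,"y":0,"z":30,"rx":0,"ry":0,"rz":0}]'
python3 -m jog '[{"grip":0.3,"x":0,"y":0,"z":30,"rx":0,"ry":0,"rz":0},{"grip":0.3,"x":0,"y":0,"z":30,"rx":0,"ry":0,"rz":0},{"grip":0.3,"x":0,"y":0,"z":0,"rx":0,"ry":0,"rz":0},{"grip":0.3,"x":0,"y":0,"z":0,"rx":0,"ry":0,"rz":0},{"grip":0.3,"x":0,"y":0,"z":0,"rx":0,"ry":0,"rz":0}]'
python3 -c "
from h import *
plan(.6155,.341,.072,-55)
c=read_camera('wrist'); cv2.imwrite('pics/w22.png',c['frame'][:,:,::-1])"
```

```text
time: 31.47
eef_pos: [0.6168, 0.3422, 0.3821]
tcp_rot: [0.888, -0.46, 0.004, -0.004]
contact_force: [0.8, -0.5, 1.7]
opening: 0.702
time: 31.88
eef_pos: [0.6159, 0.341, 0.3175]
tcp_rot: [0.887, -0.462, 0.0, -0.0]
contact_force: [0.6, -0.5, 0.8]
opening: 0.701
t 31.88 tcp [0.6159 0.341  0.3175] grasp [0.616  0.3411 0.1625] x [ 0.573 -0.82   0.   ] z [ 0.001  0.    -1.   ] yaw -55.0 open 0.701 F [ 0.6 -0.5  0.8] q [0.36 0.42 1.57 0.   1.15 1.32]
shift tool mm [-0.2  0.5 90.5] norm 90.6 rz deg -0.0 (shift in present axes)
tilt rx,ry deg [-0.04 -0.01 -0.  ]
```

View pics/w22.png

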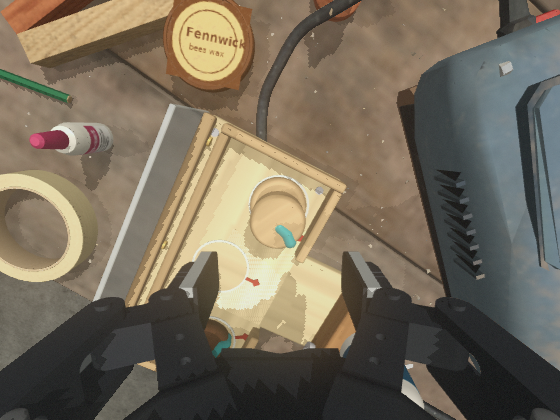

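Knob a is still in place, with its head centre at (278,220). I'll descend, grip it and lift.

```bash
python3 -m jog '[{"grip":0.3,"x":0,"y":0.5,"z":25,"rx":0,"ry":0,"rz":0},{"grip":0.3,"x":0,"y":0,"z":25,"rx":0,"ry":0,"rz":0},{"grip":0.3,"x":0,"y":0,"z":25,"rx":0,"ry":0,"rz":0},{"grip":0.3,"x":0,"y":0,"z":15,"rx":0,"ry":0,"rz":0},{"grip":0.3,"x":0,"y":0,"z":0,"rx":0,"ry":0,"rz":0},{"grip":0.3,"x":0,"y":0,"z":0,"rx":0,"ry":0,"rz":0}]'
python3 -m jog '[{"grip":1,"x":0,"y":0,"z":0,"rx":0,"ry":0,"rz":0},{"grip":1,"x":0,"y":0,"z":0,"rx":0,"ry":0,"rz":0},{"grip":1,"x":0,"y":0,"z":0,"rx":0,"ry":0,"rz":0},{"grip":1,"x":0,"y":0,"z":0,"rx":0,"ry":0,"rz":0},{"grip":1,"x":0,"y":0,"z":0,"rx":0,"ry":0,"rz":0},{"grip":1,"x":0,"y":0,"z":0,"rx":0,"ry":0,"rz":0}]' 40
python3 -c "
from h import *
plan(.465,.138,.26,-55)"
```

```text
time: 32.43
eef_pos: [0.6155, 0.3408, 0.2276]
tcp_rot: [0.887, -0.462, 0.0, -0.0]
contact_force: [-0.2, 1.0, -0.4]
opening: 0.7
time: 32.93
eef_pos: [0.6161, 0.3412, 0.2299]
tcp_rot: [0.887, -0.462, 0.002, -0.002]
contact_force: [-0.4, -0.7, 6.2]
opening: 0.442
t 32.93 tcp [0.6161 0.3412 0.2299] grasp [0.6168 0.3415 0.0749] x [ 0.573 -0.819  0.001] z [ 0.005  0.002 -1.   ] yaw -55.0 open 0.442 F [-0.4 -0.7  6.2] q [0.36 0.52 1.6  0.   1.01 1.32]
shift tool mm [  79.9  240.1 -186.2] norm 314.2 rz deg -0.0 (shift in present axes)
tilt rx,ry deg [-0.28 -0.06  0.  ]
```

```bash
python3 -m jog '[{"grip":1,"x":0,"y":0,"z":-20,"rx":0,"ry":0,"rz":0},{"grip":1,"x":0,"y":0,"z":-28,"rx":0,"ry":0,"rz":0},{"grip":1,"x":0,"y":0,"z":-28,"rx":0,"ry":0,"rz":0},{"grip":1,"x":0,"y":0,"z":-28,"rx":0,"ry":0,"rz":0},{"grip":1,"x":0,"y":0,"z":-28,"rx":0,"ry":0,"rz":0},{"grip":1,"x":0,"y":0,"z":-28,"rx":0,"ry":0,"rz":0},{"grip":1,"x":0,"y":0,"z":-28,"rx":0,"ry":0,"rz":0},{"grip":1,"x":0,"y":0,"z":0,"rx":0,"ry":0,"rz":0}]'
python3 -m jog '[{"grip":1,"x":10,"y":30,"z":0,"rx":0,"ry":0,"rz":0},{"grip":1,"x":10,"y":30,"z":0,"rx":0,"ry":0,"rz":0},{"grip":1,"x":10,"y":30,"z":0,"rx":0,"ry":0,"rz":0},{"grip":1,"x":10,"y":30,"z":0,"rx":0,"ry":0,"rz":0},{"grip":1,"x":10,"y":30,"z":0,"rx":0,"ry":0,"rz":0},{"grip":1,"x":10,"y":30,"z":0,"rx":0,"ry":0,"rz":0},{"grip":1,"x":10,"y":30,"z":0,"rx":0,"ry":0,"rz":0},{"grip":1,"x":10,"y":30,"z":0,"rx":0,"ry":0,"rz":0}]'
python3 -m jog '[{"grip":1,"x":0,"y":0,"z":0,"rx":0,"ry":0,"rz":0},{"grip":1,"x":0,"y":0,"z":0,"rx":0,"ry":0,"rz":0},{"grip":1,"x":0,"y":0,"z":30,"rx":0,"ry":0,"rz":0},{"grip":1,"x":0,"y":0,"z":30,"rx":0,"ry":0,"rz":0},{"grip":1,"x":0,"y":0,"z":30,"rx":0,"ry":0,"rz":0},{"grip":1,"x":0,"y":0,"z":20,"rx":0,"ry":0,"rz":0},{"grip":1,"x":0,"y":0,"z":0,"rx":0,"ry":0,"rz":0},{"grip":1,"x":0,"y":0,"z":0,"rx":0,"ry":0,"rz":0}]'
python3 -c "
from h import *
plan(.464,.138,.0549,-55)
c=read_camera('wrist'); cv2.imwrite('pics/w23.png',c['frame'][:,:,::-1])"
```

```text
time: 33.6
eef_pos: [0.6158, 0.3409, 0.4236]
tcp_rot: [0.887, -0.462, 0.004, -0.005]
contact_force: [0.2, 0.5, 1.2]
opening: 0.443
time: 34.27
eef_pos: [0.4629, 0.1365, 0.4138]
tcp_rot: [0.887, -0.462, -0.0, 0.0]
contact_force: [0.2, 0.9, 0.3]
opening: 0.443
time: 34.93
eef_pos: [0.4644, 0.1381, 0.3037]
tcp_rot: [0.887, -0.462, -0.001, 0.001]
contact_force: [0.5, -0.3, -0.9]
opening: 0.443
t 34.93 tcp [0.4644 0.1381 0.3037] grasp [0.464  0.1381 0.1487] x [ 0.574 -0.819 -0.002] z [-0.003 -0.    -1.   ] yaw -55.0 open 0.443 F [ 0.5 -0.3 -0.9] q [ 0.08 -0.03  2.12  0.    1.05  1.04]
shift tool mm [ 0.2 -0.2 93.8] norm 93.8 rz deg 0.0 (shift in present axes)
tilt rx,ry deg [0.13 0.09 0.  ]
```

View pics/w23.png

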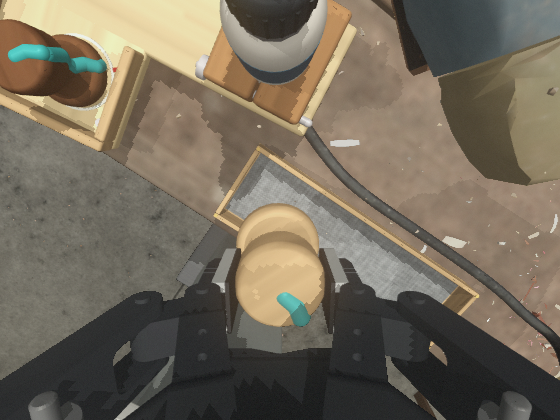

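```bash
python3 -m jog '[{"grip":1,"x":0,"y":0,"z":30,"rx":0,"ry":0,"rz":0},{"grip":1,"x":0,"y":0,"z":30,"rx":0,"ry":0,"rz":0},{"grip":1,"x":0,"y":0,"z":20,"rx":0,"ry":0,"rz":0},{"grip":1,"x":0,"y":0,"z":8,"rx":0,"ry":0,"rz":0},{"grip":1,"x":0,"y":0,"z":4,"rx":0,"ry":0,"rz":0},{"grip":1,"x":0,"y":0,"z":2,"rx":0,"ry":0,"rz":0},{"grip":1,"x":0,"y":0,"z":0,"rx":0,"ry":0,"rz":0},{"grip":1,"x":0,"y":0,"z":0,"rx":0,"ry":0,"rz":0}]'
python3 -c "
from h import *
plan(.464,.138,.0549,-55)"
```

```text
time: 35.65
eef_pos: [0.4653, 0.1377, 0.2125]
tcp_rot: [0.887, -0.462, 0.001, -0.001]
contact_force: [-0.2, -0.1, 0.2]
opening: 0.444
t 35.65 tcp [0.4653 0.1377 0.2125] grasp [0.4658 0.1377 0.0575] x [ 0.573 -0.819  0.002] z [ 0.003  0.    -1.   ] yaw -55.0 open 0.444 F [-0.2 -0.1  0.2] q [ 0.08  0.13  2.16 -0.    0.85  1.04]
shift tool mm [-1.3  1.3  2.6] norm 3.2 rz deg -0.0 (shift in present axes)
tilt rx,ry deg [-0.17 -0.1  -0.  ]
```

```bash
python3 -m jog '[{"grip":1,"x":0,"y":0,"z":2,"rx":0,"ry":0,"rz":0},{"grip":1,"x":0,"y":0,"z":1.5,"rx":0,"ry":0,"rz":0},{"grip":1,"x":0,"y":0,"z":0,"rx":0,"ry":0,"rz":0},{"grip":1,"x":0,"y":0,"z":0,"rx":0,"ry":0,"rz":0}]'
```

```text
time: 35.98
eef_pos: [0.4655, 0.1378, 0.2098]
tcp_rot: [0.887, -0.462, 0.001, -0.001]
contact_force: [-2.4, -0.0, 9.4]
opening: 0.443
```

```bash
python3 -m jog '[{"grip":0.45,"x":0,"y":0,"z":0,"rx":0,"ry":0,"rz":0},{"grip":0.35,"x":0,"y":0,"z":0,"rx":0,"ry":0,"rz":0},{"grip":0.3,"x":0,"y":0,"z":0,"rx":0,"ry":0,"rz":0},{"grip":0.3,"x":0,"y":0,"z":0,"rx":0,"ry":0,"rz":0},{"grip":0.3,"x":0,"y":0,"z":-10,"rx":0,"ry":0,"rz":0},{"grip":0.3,"x":0,"y":0,"z":-30,"rx":0,"ry":0,"rz":0},{"grip":0.3,"x":0,"y":0,"z":-30,"rx":0,"ry":0,"rz":0},{"grip":0.3,"x":0,"y":0,"z":-35,"rx":0,"ry":0,"rz":0}]'
python3 -m jog '[{"grip":0.3,"x":0,"y":0,"z":0,"rx":0,"ry":0,"rz":0},{"grip":0.3,"x":0,"y":0,"z":0,"rx":0,"ry":0,"rz":0}]' >/dev/null
python3 -c "
from h import *
plan(.4632,.3195,.16,-55)
c=read_camera('wrist'); cv2.imwrite('pics/w24.png',c['frame'][:,:,::-1])
s=read_camera('side'); crop(s,'s24.png',160,150,380,310,3)"
```

```text
time: 36.65
eef_pos: [0.4636, 0.1374, 0.3126]
tcp_rot: [0.887, -0.462, -0.001, 0.001]
contact_force: [-0.4, 0.9, -0.9]
opening: 0.697
t 36.82 tcp [0.4651 0.1376 0.3156] grasp [0.4662 0.1377 0.1606] x [ 0.573 -0.819  0.003] z [ 0.007  0.001 -1.   ] yaw -55.0 open 0.706 F [-0.8  0.6 -1.3] q [ 0.08 -0.04  2.11  0.    1.07  1.04]
shift tool mm [-150.7 -101.8    0.7] norm 181.8 rz deg -0.0 (shift in present axes)
tilt rx,ry deg [-0.33 -0.19 -0.  ]
```

View pics/w24.png

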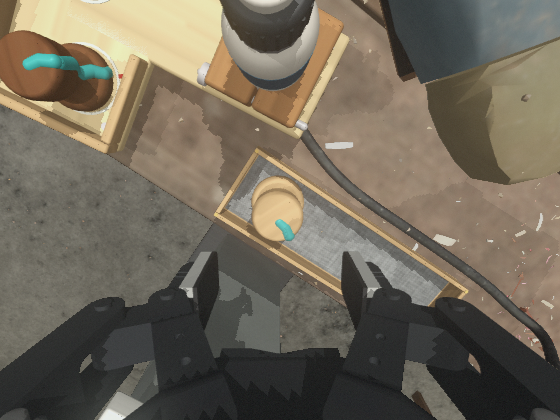

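View pics/s24.png

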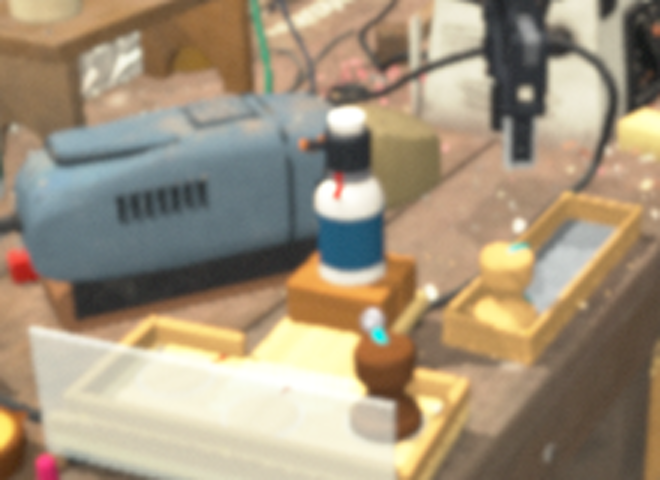

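Knob a stands upright in the tray. On to knob c.

```bash
python3 -m jog '[{"grip":0.3,"x":-25.1,"y":-17,"z":0,"rx":0,"ry":0,"rz":0},{"grip":0.3,"x":-25.1,"y":-17,"z":0,"rx":0,"ry":0,"rz":0},{"grip":0.3,"x":-25.1,"y":-17,"z":0,"rx":0,"ry":0,"rz":0},{"grip":0.3,"x":-25.1,"y":-17,"z":0,"rx":0,"ry":0,"rz":0},{"grip":0.3,"x":-25.1,"y":-17,"z":0,"rx":0,"ry":0,"rz":0},{"grip":0.3,"x":-25.1,"y":-17,"z":0,"rx":0,"ry":0,"rz":0},{"grip":0.3,"x":0,"y":0,"z":0,"rx":0,"ry":0,"rz":0},{"grip":0.3,"x":0,"y":0,"z":0,"rx":0,"ry":0,"rz":0}]'
python3 -m jog '[{"grip":0.3,"x":0,"y":0,"z":0,"rx":0,"ry":0,"rz":0}]' >/dev/null
python3 -c "
from h import *
plan(.4632,.3195,.069,-55)
c=read_camera('wrist'); cv2.imwrite('pics/w25.png',c['frame'][:,:,::-1])"
```

```text
time: 37.58
eef_pos: [0.4607, 0.3203, 0.3101]
tcp_rot: [0.887, -0.461, -0.001, 0.002]
contact_force: [-0.1, -0.0, 0.4]
opening: 0.698
t 37.67 tcp [0.461  0.319  0.3104] grasp [0.4606 0.3187 0.1554] x [ 0.573 -0.819 -0.   ] z [-0.003 -0.002 -1.   ] yaw -55.0 open 0.7 F [ 0.5  0.2 -0.5] q [ 0.42  0.13  1.94 -0.    1.07  1.38]
shift tool mm [ 0.9 -2.9 86.4] norm 86.5 rz deg -0.0 (shift in present axes)
tilt rx,ry deg [ 0.21  0.02 -0.  ]
```

View pics/w25.png

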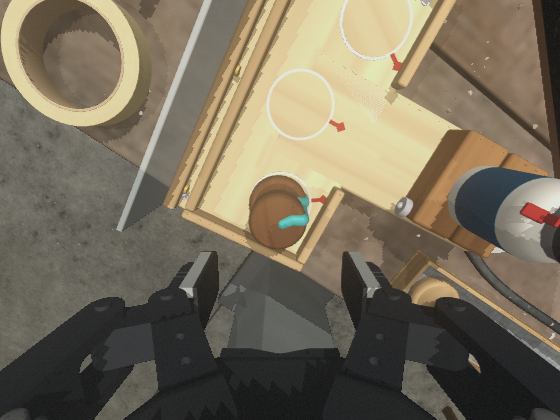

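```bash
python3 -m jog '[{"grip":0.3,"x":0.9,"y":-2.7,"z":25,"rx":0,"ry":0,"rz":0},{"grip":0.3,"x":0,"y":0,"z":25,"rx":0,"ry":0,"rz":0},{"grip":0.3,"x":0,"y":0,"z":20,"rx":0,"ry":0,"rz":0},{"grip":0.3,"x":0,"y":0,"z":15,"rx":0,"ry":0,"rz":0},{"grip":0.3,"x":0,"y":0,"z":0,"rx":0,"ry":0,"rz":0},{"grip":0.3,"x":0,"y":0,"z":0,"rx":0,"ry":0,"rz":0}]'
python3 -m jog '[{"grip":1,"x":0,"y":0,"z":0,"rx":0,"ry":0,"rz":0},{"grip":1,"x":0,"y":0,"z":0,"rx":0,"ry":0,"rz":0},{"grip":1,"x":0,"y":0,"z":0,"rx":0,"ry":0,"rz":0},{"grip":1,"x":0,"y":0,"z":0,"rx":0,"ry":0,"rz":0},{"grip":1,"x":0,"y":0,"z":0,"rx":0,"ry":0,"rz":0},{"grip":1,"x":0,"y":0,"z":0,"rx":0,"ry":0,"rz":0}]' 40
python3 -c "
from h import *
plan(.4645,-.010,.17,-55)"
```

```text
time: 38.22
eef_pos: [0.4641, 0.319, 0.2262]
tcp_rot: [0.887, -0.463, -0.001, 0.001]
contact_force: [-0.8, 0.5, -0.1]
opening: 0.701
time: 38.72
eef_pos: [0.465, 0.3204, 0.229]
tcp_rot: [0.887, -0.462, 0.001, -0.001]
contact_force: [0.1, -1.3, 6.1]
opening: 0.449
t 38.72 tcp [0.465  0.3204 0.229 ] grasp [0.4655 0.3205 0.074 ] x [ 0.573 -0.819  0.001] z [ 0.003  0.001 -1.   ] yaw -55.0 open 0.449 F [ 0.1 -1.3  6.1] q [ 0.42  0.26  1.97 -0.    0.92  1.38]
shift tool mm [270.3 190.1 -96.2] norm 344.2 rz deg -0.0 (shift in present axes)
tilt rx,ry deg [-0.16 -0.07 -0.  ]
```

```bash
python3 -m jog '[{"grip":1,"x":0,"y":0,"z":-20,"rx":0,"ry":0,"rz":0},{"grip":1,"x":0,"y":0,"z":-30,"rx":0,"ry":0,"rz":0},{"grip":1,"x":0,"y":0,"z":-30,"rx":0,"ry":0,"rz":0},{"grip":1,"x":0,"y":0,"z":-20,"rx":0,"ry":0,"rz":0},{"grip":1,"x":22.5,"y":15.8,"z":0,"rx":0,"ry":0,"rz":0},{"grip":1,"x":22.5,"y":15.8,"z":0,"rx":0,"ry":0,"rz":0},{"grip":1,"x":22.5,"y":15.8,"z":0,"rx":0,"ry":0,"rz":0},{"grip":1,"x":22.5,"y":15.8,"z":0,"rx":0,"ry":0,"rz":0}]'
python3 -m jog '[{"grip":1,"x":22.5,"y":15.8,"z":0,"rx":0,"ry":0,"rz":0},{"grip":1,"x":22.5,"y":15.8,"z":0,"rx":0,"ry":0,"rz":0},{"grip":1,"x":22.5,"y":15.8,"z":0,"rx":0,"ry":0,"rz":0},{"grip":1,"x":22.5,"y":15.8,"z":0,"rx":0,"ry":0,"rz":0},{"grip":1,"x":22.5,"y":15.8,"z":0,"rx":0,"ry":0,"rz":0},{"grip":1,"x":22.5,"y":15.8,"z":0,"rx":0,"ry":0,"rz":0},{"grip":1,"x":22.5,"y":15.8,"z":0,"rx":0,"ry":0,"rz":0},{"grip":1,"x":22.5,"y":15.8,"z":0,"rx":0,"ry":0,"rz":0}]'
python3 -m jog '[{"grip":1,"x":0,"y":0,"z":0,"rx":0,"ry":0,"rz":0},{"grip":1,"x":0,"y":0,"z":0,"rx":0,"ry":0,"rz":0},{"grip":1,"x":0,"y":0,"z":0,"rx":0,"ry":0,"rz":0}]' >/dev/null
python3 -c "
from h import *
plan(.464,-.011,.054,-55)
c=read_camera('wrist'); cv2.imwrite('pics/w26.png',c['frame'][:,:,::-1])"
```

```text
time: 39.38
eef_pos: [0.4634, 0.2094, 0.3268]
tcp_rot: [0.887, -0.462, -0.0, 0.0]
contact_force: [1.0, 0.5, -1.6]
opening: 0.446
time: 40.05
eef_pos: [0.463, -0.0108, 0.3267]
tcp_rot: [0.887, -0.462, -0.0, -0.0]
contact_force: [1.0, 0.6, -1.1]
opening: 0.443
t 40.3 tcp [ 0.4634 -0.0094  0.3268] grasp [ 0.4633 -0.0093  0.1718] x [ 0.573 -0.82  -0.001] z [-0.001  0.001 -1.   ] yaw -55.1 open 0.444 F [ 0.3 -0.6 -0.9] q [-0.24 -0.11  2.15  0.    1.1   0.72]
shift tool mm [  2.    0.4 117.8] norm 117.8 rz deg -0.1 (shift in present axes)
tilt rx,ry deg [0.01 0.07 0.  ]
```

View pics/w26.png

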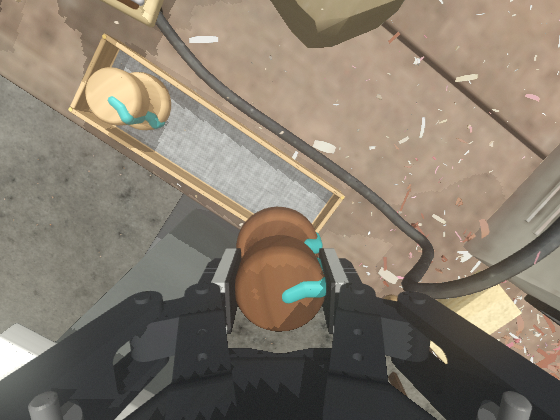

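```bash
python3 -m jog '[{"grip":1,"x":0.5,"y":0,"z":30,"rx":0,"ry":0,"rz":0},{"grip":1,"x":0,"y":0,"z":30,"rx":0,"ry":0,"rz":0},{"grip":1,"x":0,"y":0,"z":25,"rx":0,"ry":0,"rz":0},{"grip":1,"x":0,"y":0,"z":16,"rx":0,"ry":0,"rz":0},{"grip":1,"x":0,"y":0,"z":8,"rx":0,"ry":0,"rz":0},{"grip":1,"x":0,"y":0,"z":4,"rx":0,"ry":0,"rz":0},{"grip":1,"x":0,"y":0,"z":2,"rx":0,"ry":0,"rz":0},{"grip":1,"x":0,"y":0,"z":0,"rx":0,"ry":0,"rz":0}]'
python3 -m jog '[{"grip":1,"x":0,"y":0,"z":2,"rx":0,"ry":0,"rz":0},{"grip":1,"x":0,"y":0,"z":1.5,"rx":0,"ry":0,"rz":0},{"grip":1,"x":0,"y":0,"z":0,"rx":0,"ry":0,"rz":0},{"grip":1,"x":0,"y":0,"z":0,"rx":0,"ry":0,"rz":0}]'
python3 -c "
from h import *
plan(.464,-.011,.054,-55)"
```

```text
time: 41.02
eef_pos: [0.4644, -0.0098, 0.2128]
tcp_rot: [0.887, -0.462, 0.001, -0.0]
contact_force: [0.0, -0.6, -0.5]
opening: 0.451
time: 41.35
eef_pos: [0.4641, -0.0102, 0.2092]
tcp_rot: [0.887, -0.462, 0.0, -0.0]
contact_force: [0.5, -0.0, -1.2]
opening: 0.448
t 41.35 tcp [ 0.4641 -0.0102  0.2092] grasp [ 0.4642 -0.0102  0.0542] x [ 0.573 -0.82   0.001] z [ 0.001 -0.    -1.   ] yaw -55.0 open 0.448 F [ 0.5 -0.  -1.2] q [-0.24  0.09  2.21  0.    0.84  0.72]
shift tool mm [0.5 0.6 0.2] norm 0.8 rz deg -0.0 (shift in present axes)
tilt rx,ry deg [-0.03 -0.04  0.  ]
```

```bash
python3 -m jog '[{"grip":1,"x":0,"y":0,"z":1.5,"rx":0,"ry":0,"rz":0},{"grip":1,"x":0,"y":0,"z":0,"rx":0,"ry":0,"rz":0},{"grip":1,"x":0,"y":0,"z":0,"rx":0,"ry":0,"rz":0}]'
```

```text
time: 41.6
eef_pos: [0.4646, -0.0102, 0.2089]
tcp_rot: [0.887, -0.462, -0.0, -0.0]
contact_force: [-4.2, 1.4, 9.3]
opening: 0.448
```

```bash
python3 -m jog '[{"grip":0.45,"x":0,"y":0,"z":0,"rx":0,"ry":0,"rz":0},{"grip":0.35,"x":0,"y":0,"z":0,"rx":0,"ry":0,"rz":0},{"grip":0.3,"x":0,"y":0,"z":0,"rx":0,"ry":0,"rz":0},{"grip":0.3,"x":0,"y":0,"z":0,"rx":0,"ry":0,"rz":0},{"grip":0.3,"x":0,"y":0,"z":-10,"rx":0,"ry":0,"rz":0},{"grip":0.3,"x":0,"y":0,"z":-30,"rx":0,"ry":0,"rz":0},{"grip":0.3,"x":0,"y":0,"z":-30,"rx":0,"ry":0,"rz":0},{"grip":0.3,"x":0,"y":0,"z":-35,"rx":0,"ry":0,"rz":0}]'
python3 -m jog '[{"grip":0.3,"x":0,"y":0,"z":-30,"rx":0,"ry":0,"rz":0},{"grip":0.3,"x":0,"y":0,"z":-30,"rx":0,"ry":0,"rz":0},{"grip":0.3,"x":0,"y":0,"z":-20,"rx":0,"ry":0,"rz":0},{"grip":0.3,"x":0,"y":0,"z":0,"rx":0,"ry":0,"rz":0},{"grip":0.3,"x":0,"y":0,"z":0,"rx":0,"ry":0,"rz":0}]'
python3 -c "
from h import *
st()
c=read_camera('wrist'); cv2.imwrite('pics/w27.png',c['frame'][:,:,::-1])
s=read_camera('side'); cv2.imwrite('pics/s27.png',s['frame'][:,:,::-1]);crop(s,'s27z.png',160,150,380,310,3)
s=read_camera('top'); crop(s,'t27.png',130,150,400,280,3)"
```

```text
time: 42.27
eef_pos: [0.4632, -0.01, 0.3126]
tcp_rot: [0.887, -0.462, -0.002, 0.0]
contact_force: [0.1, -0.3, 0.5]
opening: 0.702
time: 42.68
eef_pos: [0.464, -0.0101, 0.394]
tcp_rot: [0.887, -0.462, 0.002, -0.0]
contact_force: [0.3, -0.0, -0.4]
opening: 0.7
t 42.68 tcp [ 0.464  -0.0101  0.394 ] grasp [ 0.4645 -0.0103  0.239 ] x [ 0.573 -0.819  0.003] z [ 0.004 -0.001 -1.   ] yaw -55.0 open 0.7 F [ 0.3 -0.  -0.4] q [-0.24 -0.19  2.09  0.    1.24  0.72]
```

View pics/w27.png

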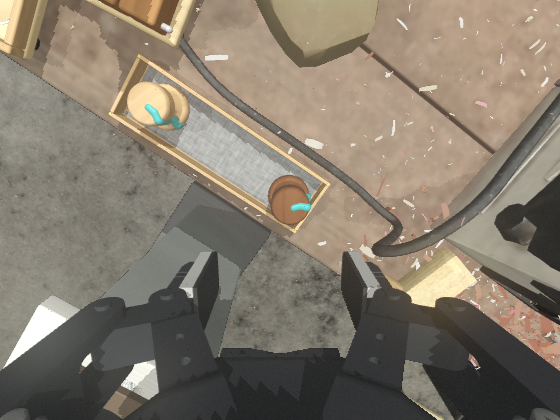

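View pics/s27z.png

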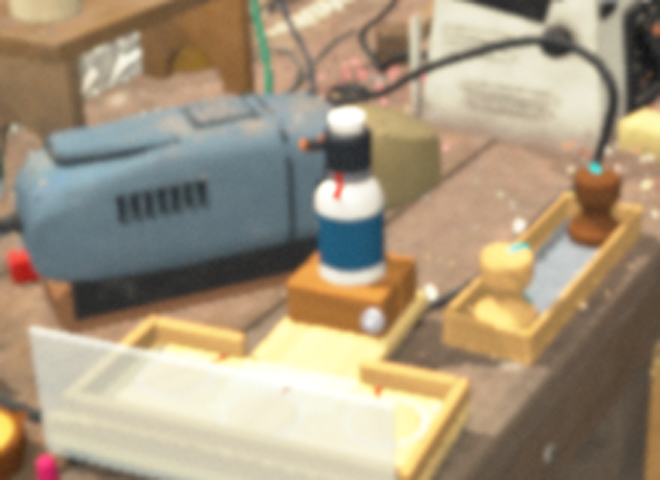

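View pics/t27.png

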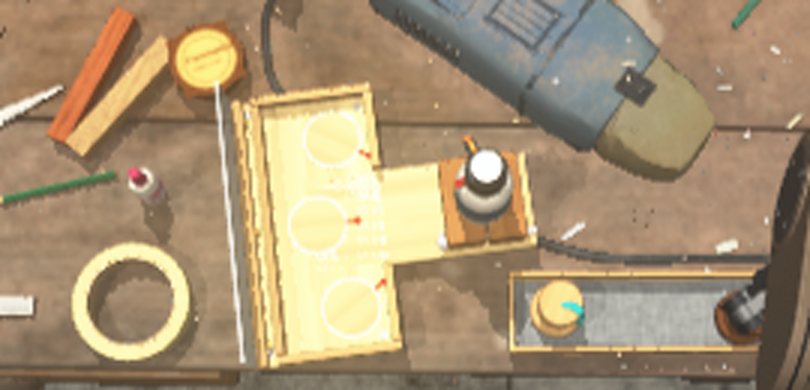

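```bash
python3 -c "
from h import *
c=read_camera('top'); crop(c,'t28.png',270,185,310,225,12)
import numpy as np
i=cv2.imread('pics/top0.png'); a=c['frame'][185:225,270:310,::-1].astype(int)-i[185:225,270:310].astype(int); print(np.abs(a).mean(), np.abs(a).max())
cv2.imwrite('pics/cmp.png',np.hstack([cv2.resize(i[185:225,270:310],None,fx=9,fy=9),cv2.resize(c['frame'][185:225,270:310,::-1],None,fx=9,fy=9)]))"
```

```text
4.0460416666666665 143
```

View pics/cmp.png

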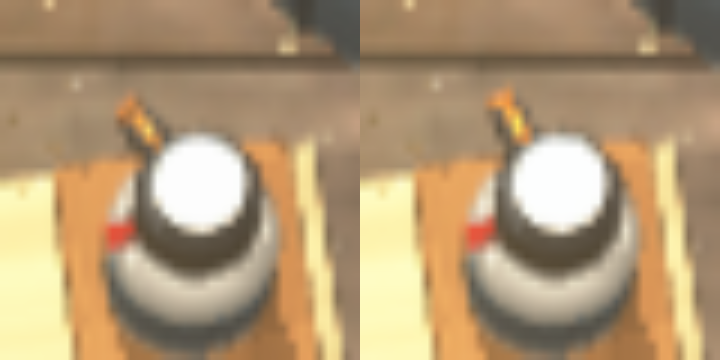

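The spout now sits slightly closer to the lock stop than it did at the start. The cap is up and both knobs are in the tray, so I'm handing in.

```bash
python3 -c "
from plant import sign_off
print(sign_off())"
```

```text
the job is handed in; nothing more can be done
None
```

I finished and handed in the job at about 43 s of robot time; sign-off reports no verdict. Only two knobs were present, the pale one (knob_a) and the dark one (knob_c).

- **Placing:** Knob_c went to circle 3 and knob_a to circle 1. Each stood about 1–3 mm from its circle's centre, and most readings of the facing were within about 4° of the nozzle. Two cruder readings of knob_a were 5–7° off. The limits are 12 mm and 0.24 rad (about 14°).
- **First press and nozzle angle:** After the first full press, the spout measured about 8–10° past the red mark, roughly 1.35 rad against a limit of 1.42. It had probably started slightly off the lock stop.
- **Second press:** I turned the nozzle back until the spout lined up with the board's axis and pressed again. The cap reached its hard stop at about 15 N, with both knobs still in place, and it sprang back up.
- **Return:** I turned the nozzle back until the wrist torque showed it was on the lock stop. The last pictures show both knobs upright in the tray, the cap up and the robot clear of everything. The glue and tape looked undisturbed, but I did not measure their positions.

No knob appeared to have been knocked aside in any picture I took.

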